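Open the dipping-cell block and fit its hanger rod

TASK

Get the blue dipping-cell block ready for class: lift the steel opener off its hook and, with its foot and not with the fingers, prise up every snapped-in cover that the block still has. Lay those covers flat in the black tray, stand the opener foot down in the empty beaker, and slide the hanger rod through both eyelets on the back of the block until its square handle is against the outer eyelet. Leave the bottle, pot and paper box where they are.

Things in the scene. Friction and masses are not known exactly. Their poses are not given: they have to be found in the camera images.
- block: Blue plastic cell block fixed to the bench, 60 mm high, x = -66 (front) to 72 (back), y = -126 to 126. Origin: on the bench under the middle cell; x to the back, y left along the row, z up. Three cells at y = 84, 0, -84, wells 75 (x) x 61 (y) mm centred on x = 0. In front of each well a notch 30 mm wide in y, x = -66 to -38, open to the front and above, floor at z = 38.
- eye_outer (a point): Centre of the hole of the outer (left end) eyelet, on its outer (+y) face: block frame (56, 126, 80 mm). The eyelet is an upright plate 28 (x) x 8 (y) x 40 mm high on the back edge of the block, with a 17 mm hole along y.
- eye_inner (a point): Centre of the hole of the inner eyelet, a plate like the outer one, mid thickness: block frame (56, 42, 80 mm).
- seat_left (a point): Centre of the underside of the left cover when snapped in: block frame (0, 84, 47 mm). Under the cover is free space, 40 mm wide in y. A spring catch, steel wedges either side of the notch, overlaps the flange's front edge by 4.5 mm.
- seat_mid (a point): The same for the middle cell: block frame (0, 0, 47 mm). About 10 N up under the front edge snaps a cover past its catch, once that edge is lifted some 9 mm.
- seat_right (a point): The same for the right cell: block frame (0, -84, 47 mm). A cover that has snapped out rests on its catch, tilted about 0.15 rad, front edge 11 mm higher, back edge still 5 mm under a lip of the block: draw it out forward (block -x) and up together.
- cover_left: White plastic snap-in cover of the left cell (may be absent: that cell is open already), 60 g. Flange 72 (x) x 58 (y) x 4 mm, on it a panel 53 x 46 x 8 mm (x = -27 to 26) to grip by. Snapped in, its top is 1 mm below the block's top, so fingers get no hold. Origin: centre of the underside; axes as the block's when seated, z up.
- cover_mid: White plastic snap-in cover of the middle cell (may be absent: that cell is open already), 60 g. Flange 72 (x) x 58 (y) x 4 mm, on it a panel 53 x 46 x 8 mm (x = -27 to 26) to grip by. Snapped in, its top is 1 mm below the block's top, so fingers get no hold. Origin: centre of the underside; axes as the block's when seated, z up.
- cover_right: White plastic snap-in cover of the right cell (may be absent: that cell is open already), 60 g. Flange 72 (x) x 58 (y) x 4 mm, on it a panel 53 x 46 x 8 mm (x = -27 to 26) to grip by. Snapped in, its top is 1 mm below the block's top, so fingers get no hold. Origin: centre of the underside; axes as the block's when seated, z up.
- opener: Flat steel opener, 172 mm tall, 8 mm thick (y), hanging upright, 110 g, symmetric about z. Foot: bar 48 (x) x 16 (y) x 5 mm high at the bottom; shank 12 mm wide; head: frame 34 mm wide (x), z = 118 to 172 mm, with an opening 18 wide x 34 high (z = 126 to 160) through which the hook goes along y. Origin: centre of the foot's underside; z up to the head.
- opener_foot (a point): Centre of the underside of the opener's foot (the opener's origin).
- hook_stand: Grey foot with an upright post and a round horizontal wire hook (8 mm thick, axis 175 mm above the bench) that points along the stand's -x, its end turned up to 191 mm at 78 mm from the post. Origin: on the bench under the post.
- hook_wire (a point): Point on the axis of the hook wire where the opener hangs, 50 mm from the post.
- beaker: Clear plastic beaker fixed to the bench, 110 mm high, 90 mm wide, inside 82 mm wide, inner floor at 5 mm. Origin: centre of its underside.
- tray: Black open tray fixed to the bench, 165 (x) x 140 (y) x 28 mm high, walls 4 mm, inner floor about 4 mm above the bench. Origin: centre of its underside.
- rod: Hanger rod lying on the bench, 60 g: black square handle 20 x 20 x 70 mm and a steel shaft of 10 mm diameter, 130 mm long. Origin: on the axis, where the handle meets the shaft (this shoulder stops at the eyelet); x points along the shaft to the tip, the handle reaches to x = -70 mm.
- rod_tip (a point): Tip of the rod's shaft, x = 130 mm.
- bottle: White bottle, 68 mm wide, 170 mm tall, bystander. Origin: centre of its underside.
- pot: Sample pot with a lid, 64 mm wide, 62 mm tall, bystander. Origin: centre of its underside.
- paper_box: Small cardboard box, 40 x 90 x 22 mm, bystander. Origin: centre of its underside.
Mind the look-alikes: they are no part of the job. Leave any red look-alike of the cover_mid alone. Of the things like the opener, leave any that is purple; of the rest the smaller one is meant.

How it is judged:
By the outcome, as a careful person would: the job done as asked, in the order asked, and still so for the second after the job is handed in, with the robot touching nothing.
Of cover_left, cover_mid, cover_right only 2 to 3 are there at a start; the rules pass over those that are not, and their reading is None.
At some moment in a run one of rod may be knocked a few centimetres aside while the robot is not near it.
It also fails if it takes over 208 s, if anything falls off the work surface, if the arm or the gripper's body presses on something with over 40 N, if the wrist force passes 120 N, or if a joint passes its speed limit or range.

ROBOT

A 7-joint arm with a two-finger parallel gripper is mounted at the origin on the work surface. World frame = base frame: x ahead of the robot, y to its left, z up, the work surface at z = 0. Lengths are in m, angles in degrees, forces in N, time in s.
With the tool pointing down it reaches from about 0.375 to 0.925 m from the base axis. Payload 3.1 kg.
Tool frame: the origin (TCP) lies on the mounting face of the last link; the fingertips stand 173 mm ahead of it and the grasp point (between the pads) lies 155 mm ahead of it; z points along the fingers, y is the line along which they close (so a half turn about z gives the same grasp; the last joint's range is limited). The gripper opens to 85 mm and grips with 20 to 120 N. Pads are 22 mm wide; open, the fingers measure 114 mm over their backs; the gripper's body (76 mm by 85 mm) begins 54 mm behind the grasp point. The pads swing forward as they close: fully open they stand 13 mm farther back than shut.
Start: joints at [-81.234, 21.939, 2.515, 91.553, -1.026, 66.532, -2.859], TCP at [0.161, 0.63, 0.405] pointing down, gripper open.
Joint ranges: [-149.38, 149.38], [-23.57, 123.04], [-84.95, 90], [0, 143.3], [-89.99, 269.99], [3.08, 112.72], [-163.45, 163.45]. Speed limits (degrees/s): [159.86, 159.86, 180, 180, 180, 180, 180].

INTERFACE

Orientations are given as [roll, pitch, yaw] about the fixed x, y, z axes, in that order (R = Rz(yaw) Ry(pitch) Rx(roll)).
In Python, from bench import ctrl gives the robot as it stands.
- The arm moves only by the shell command python3 -m inch 'ROWS' [OPENING] [FORCE]. ROWS is JSON, a list that holds one entry, the list of rows, each a list of 6 numbers: the shift along the tool's x, y, z in cm, then the turn, a rotation vector about the tool's x, y, z in degrees. In form: [[[dx, dy, dz, rx, ry, rz], ...]]. A call has 1 to 8 rows; each row is the pose to reach, as a shift and turn from the pose commanded when the call began, along the tool's axes at that moment; what a row does not reach only later rows make up. A row lasts 1/12 s, in which the tool goes at most 41.7 mm and 7.16 degrees, less where a joint would pass 70% of its speed; a pose out of reach is approached as far as the arm can. A call with a gripper value outside its range is refused whole. OPENING is the opening, from 0 (shut) to 1 (fully open), set as the call begins (- or left out, the last holds). The fingers move at their own pace and stop on an object; FORCE is the grip in N (left out, the last holds). Time passes only in rows, so rows that repeat a pose let the fingers close. It gives the time, the measured TCP pose, the force, the opening and the grip force at its end, in the units of the state.
- ctrl.sense(): the state, without advancing time (a new reading comes with each control period).
- ctrl.camera(name): name is "side" or "top"; returns the picture (480x640x3 uint8, red, green, blue); there is no depth.
- ctrl.camera_model(name): a dict with "K" (3x3 intrinsics, pixels), "k1" (the pictures are not rectified: a ray, as slopes to the right and down, at radius r is drawn at 1 + k1 r^2 times it, then the intrinsics apply), "R" (3x3) and "t" (3): a world point X has camera coordinates R X + t. Camera axes: x right, y down, z forward; pixel columns grow to the right and rows downward; lengths in m; the calibration is good to about 2 mm. A picture is of the moment at which its call begins. camera_model takes no time and is no camera call.
- ctrl.finish_job(): hands the job in; it is judged then, once.
The state is a dict: "clock": time; "qpos": joint angles; "joint_velocities": joint speeds; "tau": joint torques, N m; "tool_pos": TCP position; "tcp_rot": TCP orientation; "wrist_force": force on the tool from outside, world axes, zero at the start; "torque": the same for the moment, N m; "opening": finger opening in m; "grasp_force": force on a finger pad.
Only numpy, scipy, OpenCV 4.12 (cv2) and the standard library are available. Lean on these libraries where they do the work, as an engineer would, in place of code of your own. Each camera call takes 0.05 s, during which the arm holds its last target. There are 200 camera calls.

## Working session

There is one attempt and no reset: what is moved stays moved. The work goes in short steps, Python scripts to look and compute and a shell command to move; the robot and the scene stay as the last step left them, time stands still between calls to the robot, and variables do not carry over. Pictures are saved under pics/ and viewed, at most 14 in all, crops included, and the job is handed in when it is done.

```bash
ls; mkdir -p pics
cat > h.py <<'E'
import numpy as np, cv2
from bench import ctrl
def snap(n,f=None):
    im=ctrl.camera(n)
    if f: cv2.imwrite('pics/'+f,im[:,:,::-1])
    return im
def ray(n,px):
    m=ctrl.camera_model(n);K=np.array(m['K']);R=np.array(m['R']);t=np.array(m['t'])
    d=np.linalg.solve(K,[px[0],px[1],1]);s=d[:2];rd=np.hypot(*s);r=rd
    for _ in range(30): r=rd/(1+m['k1']*r*r)
    s=s*(r/rd if rd>0 else 1)
    return -R.T@t, R.T@np.array([s[0],s[1],1])
def onz(n,px,z):
    c,d=ray(n,px); return c+d*(z-c[2])/d[2]
def two(p1,p2):
    a,u=ray('side',p1);b,v=ray('top',p2)
    s=np.linalg.lstsq(np.c_[u,-v],b-a,rcond=None)[0]
    P,Q=a+u*s[0],b+v*s[1]; return (P+Q)/2,np.linalg.norm(P-Q)
def proj(n,X):
    m=ctrl.camera_model(n);c=np.array(m['R'])@np.array(X)+np.array(m['t']);s=c[:2]/c[2]
    s=s*(1+m['k1']*(s@s));K=np.array(m['K']);return (K@[s[0],s[1],1])[:2]
E
python3 - <<'E'
from h import *
for n in('side','top'):
    snap(n,n+'0.png');m=ctrl.camera_model(n);c,d=ray(n,(320,240));print(n,c.round(3),d.round(3),np.array(m['K'])[0,0],m['k1'])
print(ctrl.sense())
E
```

```text
pics
side [ 0.009 -0.774  1.184] [ 0.414  0.567 -0.712] 550.8511276028479 0.04385394377610824
top [0.473 0.046 1.163] [ 0.111  0.012 -0.994] 462.0575721282582 -0.0033658838342787156
{'clock': 0.1, 'qpos': array([-81.23372203,  21.98832318,   2.51429935,  91.63891149,
        -1.02631688,  66.53243385,  -2.85861526]), 'joint_velocities': array([-0.01653927, -0.06990959, -0.085219  , -0.24292223, -0.09219257,
        0.03079317,  0.00831164]), 'tau': array([ 2.50039768e-03, -4.34723997e+01,  1.02911688e+00, -2.50453234e+01,
        1.09217997e-02,  5.42536276e-03, -1.24521952e-05]), 'tool_pos': array([0.16121175, 0.62924269, 0.40341058]), 'tcp_rot': array([-1.79863068e+02,  7.53988198e-03,  1.65632496e+02]), 'wrist_force': array([-0.5092432 ,  0.16138206, -0.56939554]), 'torque': array([ 0.03559251,  0.02630691, -0.00679405]), 'grasp_force': 0.0, 'opening': 0.08526931964317645}
```

View pics/side0.png

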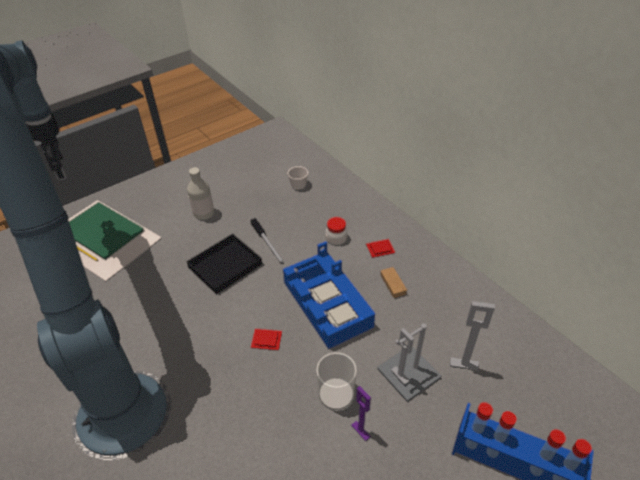

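View pics/top0.png

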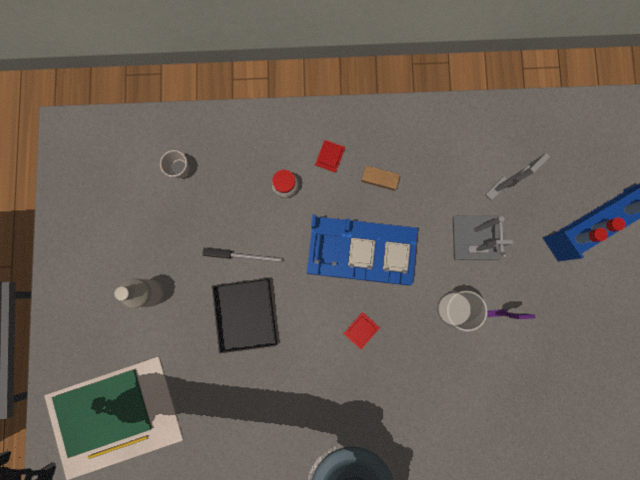

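The side and top views show the left cell open and the covers in the mid (361,252) and right (397,257) cells. The opener hangs on the stand (~490,240 in the top view), the rod is at (240,255), the tray at (245,315) and the beaker at (460,310). Next I'll zoom in.

Run:
```python
from h import *
t=cv2.imread('pics/top0.png');s=cv2.imread('pics/side0.png')
def c(im,x,y,w,h,k): return cv2.resize(im[y:y+h,x:x+w],None,fx=k,fy=k,interpolation=cv2.INTER_CUBIC)
a=np.hstack([c(t,300,205,130,90,3),c(t,430,200,120,90,3)])   # 750x270
b=np.hstack([c(s,275,235,110,110,3),c(s,370,290,140,110,3)])
b=b[:, :750]
b=np.hstack([b,np.zeros((b.shape[0],750-b.shape[1],3),np.uint8)]) if b.shape[1]<750 else b
cv2.imwrite('pics/z1.png',np.vstack([a,b])[:600])
def blob(im,mask,roi):
    m=np.zeros(mask.shape,np.uint8);x,y,w,h=roi;m[y:y+h,x:x+w]=mask[y:y+h,x:x+w]
    m=cv2.morphologyEx(m.astype(np.uint8),cv2.MORPH_CLOSE,np.ones((3,3)))
    cs=cv2.findContours(m,cv2.RETR_EXTERNAL,cv2.CHAIN_APPROX_NONE)[0];return max(cs,key=cv2.contourArea)
hs=cv2.cvtColor(t,cv2.COLOR_BGR2HSV);H,S,V=cv2.split(hs)
blue=((H>100)&(H<125)&(S>120)&(V>60)).astype(np.uint8)
cb=blob(t,blue,(295,200,135,95))
box=cv2.boxPoints(cv2.minAreaRect(cb));print('block',box.round(1).tolist(),[onz('top',p,.06)[:2].round(3).tolist() for p in box])
wh=((S<60)&(V>150)).astype(np.uint8)
for r in((345,235,31,36),(383,238,30,36)):
    cc=blob(t,wh,r);q=cv2.minAreaRect(cc);print('cover',q,onz('top',q[0],.059).round(4))
dk=(V<70).astype(np.uint8)
q=cv2.minAreaRect(blob(t,dk,(205,270,80,90)));print('tray',q,onz('top',q[0],.02).round(4),[onz('top',p,.028)[:2].round(3).tolist() for p in cv2.boxPoints(q)])
q=cv2.minAreaRect(blob(t,dk,(195,240,45,30)));print('handle',q,[onz('top',p,.02)[:2].round(3).tolist() for p in cv2.boxPoints(q)])
```

```text
block [[305.70001220703125, 273.0], [312.5, 214.6999969482422], [418.6000061035156, 227.0], [411.79998779296875, 285.29998779296875]] [[0.518, 0.095], [0.658, 0.075], [0.62, -0.178], [0.481, -0.155]]
cover ((361.1158752441406, 252.45730590820312), (23.521915435791016, 27.166156768798828), 6.340191841125488) [ 0.563  -0.0383  0.059 ]
cover ((396.14996337890625, 256.4499816894531), (23.900211334228516, 26.870058059692383), 8.130102157592773) [ 0.5508 -0.1212  0.059 ]
tray ((245.59913635253906, 314.8255920410156), (69.44255828857422, 60.9836540222168), 83.774169921875) [0.4215 0.2476 0.02  ] [[0.5, 0.329], [0.512, 0.18], [0.345, 0.164], [0.333, 0.312]]
handle ((217.8566436767578, 252.7184295654297), (29.91135597229004, 8.120466232299805), 6.709837436676025) [[0.572, 0.354], [0.592, 0.351], [0.581, 0.277], [0.561, 0.279]]
```

View pics/z1.png

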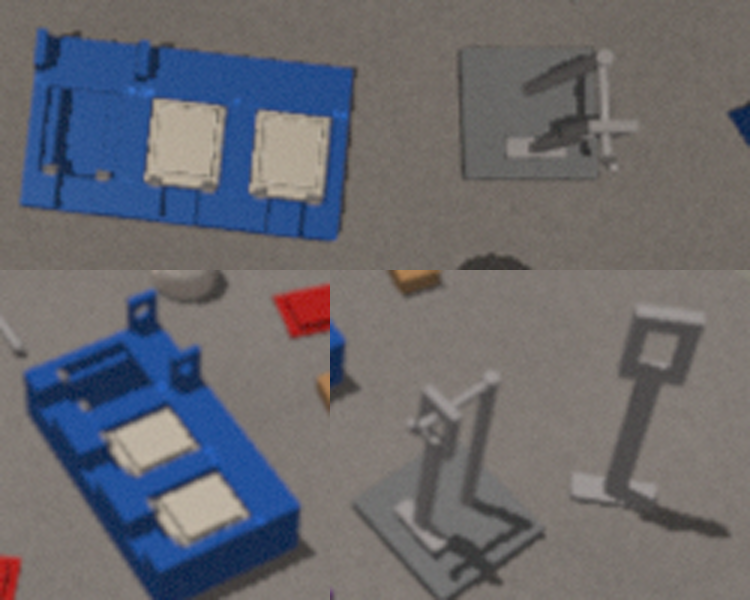

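The crops confirm covers in the mid and right cells. The opener head is seen edge-on across the wire: top-view pixels (497..513, 242), foot (469..487, 249). Now I'll localise the opener and the beaker.

```bash
cat >> h.py <<'E'
YAW=np.radians(-8.4);O=np.array([.5638,-.0388])
def bw(x,y,z=0):  # block mm -> world m
    c,s=np.cos(YAW),np.sin(YAW);return np.array([O[0]+(c*x-s*y)/1e3,O[1]+(s*x+c*y)/1e3,z/1e3])
E
python3 - <<'E'
from h import *
t=lambda x,y:(430+(x-390)/3,200+y/3)
s=lambda x,y:(370+(x-330)/3,290+(y-270)/3)
r=lambda a:np.round(a,4).tolist()
for n,p in dict(baseTL=(461,47),TR=(597,45),BR=(600,178),BL=(465,180)).items(): print(n,r(onz('top',t(*p),.005)))
print('post top',r(onz('top',t(605,57),.179)),two(s(490,378),t(605,57)))
print('hook tip',r(onz('top',t(612,165),.19)),two(s(412,425),t(612,165)))
print('head ends',r(onz('top',t(588,127),.191)),r(onz('top',t(639,126),.191)))
print('head ends',two(s(425,388),t(588,127)),two(s(458,420),t(639,126)))
print('foot ends',r(onz('top',t(508,148),.024)),r(onz('top',t(562,146),.024)))
print('foot side',r(onz('side',s(397,508),.022)),r(onz('side',s(441,548),.022)))
# beaker
print('rim',r(onz('top',(467.5,310),.11)),'side rim',r(onz('side',(337,373),.11)))
for k,p in dict(eo=bw(56,126,80),ei=bw(56,42,80),notchR=bw(-66,-84,60),fr=bw(-66,-126,60),fl=bw(-66,126,60)).items(): print(k,r(p),r(proj('top',p)),r(proj('side',p)))
E
```

```text
baseTL [0.653, -0.2785, 0.005]
TR [0.651, -0.3917, 0.005]
BR [0.5395, -0.386, 0.005]
BL [0.5413, -0.2749, 0.005]
post top [0.6154, -0.3309, 0.179] (array([ 0.61311998, -0.32869323,  0.18141134]), np.float64(0.004435005941032372))
hook tip [0.5377, -0.3259, 0.19] (array([ 0.53660811, -0.32643872,  0.18621036]), np.float64(0.0031545661092195866))
head ends [0.5647, -0.3109, 0.191] [0.5643, -0.3462, 0.191]
head ends (array([ 0.56351461, -0.31031337,  0.19028946]), np.float64(0.002930213249085441)) (array([ 0.56293365, -0.34526433,  0.19102908]), np.float64(0.003161120078600653))
foot ends [0.5653, -0.3062, 0.024] [0.5655, -0.3501, 0.024]
foot side [0.5586, -0.3031, 0.022] [0.5618, -0.3505, 0.022]
rim [0.4225, -0.2665, 0.11] side rim [0.4137, -0.2717, 0.11]
eo [0.6376, 0.0777, 0.08] [311.5019, 221.8411] [322.4644, 247.5762]
ei [0.6253, -0.0054, 0.08] [346.7886, 225.8383] [337.5252, 267.2661]
notchR [0.4862, -0.1123, 0.06] [393.76, 283.7646] [320.1756, 323.3294]
fr [0.4801, -0.1538, 0.06] [411.5198, 285.8534] [328.3806, 335.581]
fl [0.5169, 0.0955, 0.06] [305.7281, 273.4055] [283.3984, 268.4686]
```

```bash
cat >> h.py <<'E'
from scipy.spatial.transform import Rotation as Ro
def plan(*T):
    "targets (x,y,z,yaw[,pitch]) tool down; prints shift cm, turn deg, from measured pose on, and rows needed"
    s=ctrl.sense();p=s['tool_pos'];R=Ro.from_euler('xyz',s['tcp_rot'],degrees=True)
    print('at',p.round(4),s['tcp_rot'].round(2),'F',s['wrist_force'].round(1))
    for t in T:
        q=np.array(t[:3]);Q=Ro.from_euler('xyz',[180,t[4] if len(t)>4 else 0,t[3]],degrees=True)
        d=R.inv().apply(q-p)*100;v=(R.inv()*Q).as_rotvec(degrees=True)
        print(d.round(2).tolist(),v.round(2).tolist(),'rows',round(max(np.linalg.norm(d)/4.17,np.linalg.norm(v)/7.16),1))
        p,R=q,Q
E
python3 -c "
from h import *
plan((.36,.45,.40,125),(.52,.2,.40,80),(.56,-.1,.40,35),(.564,-.328,.40,-2),(.564,-.328,.322,-2))"
```

```text
at [0.1612 0.6292 0.4034] [-1.7986e+02  1.0000e-02  1.6563e+02] F [-0.5  0.2 -0.6]
[-23.7, -12.43, 0.37] [-0.13, 0.06, 40.63] rows 6.4
[-29.66, -1.23, -0.0] [-0.0, -0.0, 45.0] rows 7.1
[-28.85, 9.15, 0.0] [0.0, -0.0, 45.0] rows 7.3
[-12.75, 18.91, 0.0] [0.0, -0.0, 37.0] rows 5.5
[-0.0, -0.0, 7.8] [0.0, 0.0, 0.0] rows 1.9
```

```bash
python3 -m inch '[[[-6,-3,0,0,0,10],[-12,-6,0,0,0,20],[-18,-9,0,0,0,30],[-23.7,-12.4,0,0,0,36],[-23.7,-12.4,0.3,0,0,40.6],[-23.7,-12.4,0.3,0,0,40.6],[-23.7,-12.4,0.3,0,0,40.6],[-23.7,-12.4,0.3,0,0,40.6]]]' 1
python3 -m inch '[[[-4,0,0,0,0,6],[-8,0,0,0,0,12],[-12,-0.5,0,0,0,18],[-16,-0.7,0,0,0,24],[-20,-0.9,0,0,0,30],[-24,-1,0,0,0,36],[-28,-1.2,0,0,0,42],[-29.7,-1.2,0,0,0,45]]]'
python3 -m inch '[[[-4,1.2,0,0,0,6],[-8,2.5,0,0,0,12],[-12,3.7,0,0,0,18],[-16,5,0,0,0,24],[-20,6.2,0,0,0,30],[-24,7.5,0,0,0,36],[-28,8.8,0,0,0,42],[-28.8,9.1,0,0,0,45]]]'
python3 -m inch '[[[-2,3,0,0,0,6],[-4,6,0,0,0,12],[-6,9,0,0,0,18],[-8,12,0,0,0,24],[-10,15,0,0,0,30],[-12.7,18.9,0,0,0,36],[-12.7,18.9,0,0,0,37],[-12.7,18.9,0,0,0,37]]]'
python3 -c "
from h import *
plan((.564,-.328,.40,-2),(.564,-.328,.322,-2))
snap('top','a1.png')
print(proj('top',(.564,-.328,.191)))"
```

```text
clock: 0.77
tool_pos: [0.3658, 0.4448, 0.4012]
tcp_rot: [-180.0, 0.2, 124.3]
wrist_force: [0.4, -0.2, 0.0]
opening: 0.0854
grasp_force: 0.0
clock: 1.43
tool_pos: [0.5229, 0.1952, 0.4018]
tcp_rot: [179.9, 0.1, 79.4]
wrist_force: [1.3, -0.9, -0.7]
opening: 0.0857
grasp_force: 0.0
clock: 2.1
tool_pos: [0.5599, -0.1057, 0.4022]
tcp_rot: [179.7, 0.1, 34.3]
wrist_force: [-0.4, -0.9, 0.2]
opening: 0.0856
grasp_force: 0.0
clock: 2.77
tool_pos: [0.5639, -0.3295, 0.4011]
tcp_rot: [179.9, 0.1, -2.3]
wrist_force: [-0.6, 0.3, -0.1]
opening: 0.0853
grasp_force: 0.0
at [ 0.5639 -0.3295  0.4011] [ 1.7986e+02  1.0000e-01 -2.2700e+00] F [-0.6  0.3 -0.1]
[0.01, -0.15, 0.11] [0.14, 0.1, -0.27] rows 0.0
[-0.0, -0.0, 7.8] [0.0, 0.0, 0.0] rows 1.9
[504.26062598 242.41937878]
```

```bash
python3 -m inch '[[[0,-0.15,1.5,0,0,0],[0,-0.15,3,0,0,0],[0,-0.15,4.5,0,0,0],[0,-0.15,6,0,0,0],[0,-0.15,7,0,0,0],[0,-0.15,7.9,0,0,0],[0,-0.15,7.9,0,0,0]]]'
python3 -m inch '[[[0,0,0,0,0,0],[0,0,0,0,0,0],[0,0,0,0,0,0],[0,0,0,0,0,0],[0,0,0,0,0,0],[0,0,0,0,0,0],[0,0,0,0,0,0],[0,0,0,0,0,0]]]' 0.3 60
python3 -m inch '[[[0,0,0,0,0,0],[0,0,0,0,0,0],[0,0,0,0,0,0],[0,0,0,0,0,0],[0,0,0,0,0,0],[0,0,0,0,0,0]]]' 0.2 60
python3 - <<'E'
from h import *
s=snap('side');t=snap('top');c=lambda im,x,y:cv2.resize(im[y:y+130,x:x+130],None,fx=3,fy=3)
cv2.imwrite('pics/g1.png',np.hstack([c(s,340,270),c(t,430,180)])[:,:,::-1])
E
```

```text
clock: 3.4
tool_pos: [0.5645, -0.3238, 0.3198]
tcp_rot: [-179.9, 0.2, -1.9]
wrist_force: [-0.2, 1.2, -0.5]
opening: 0.0853
grasp_force: 0.0
clock: 4.07
tool_pos: [0.5654, -0.3254, 0.3238]
tcp_rot: [179.9, -0.1, -2.0]
wrist_force: [0.3, 0.4, 5.1]
opening: 0.0328
grasp_force: 59.5
clock: 4.57
tool_pos: [0.5655, -0.3254, 0.3238]
tcp_rot: [179.9, -0.1, -2.0]
wrist_force: [-0.2, -0.5, 5.9]
opening: 0.0331
grasp_force: 59.5
```

View pics/g1.png

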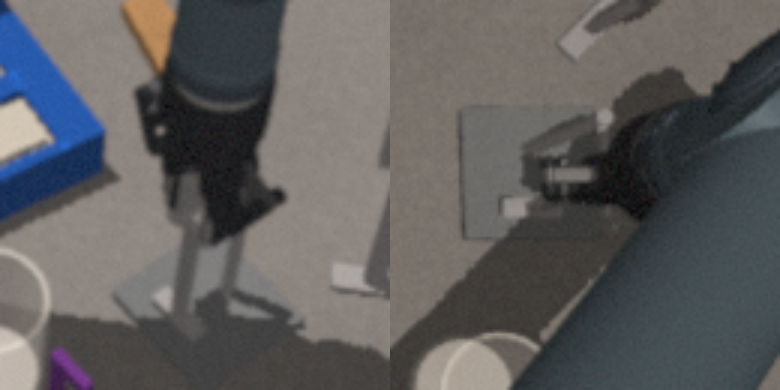

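Both views show the fingers on the head's two sides (opening 33 mm), with the foot still at the stand. Lift 2 cm, draw the opener off along -x, then raise it.

```bash
python3 -m inch '[[[0,0,-0.5,0,0,0],[0,0,-1,0,0,0],[0,0,-1.5,0,0,0],[0,0,-2,0,0,0],[0,0,-2.1,0,0,0],[0,0,-2.1,0,0,0],[0,0,-2.1,0,0,0]]]'
python3 -m inch '[[[-1,0,0,0,0,0],[-2,0,0,0,0,0],[-3,0,0,0,0,0],[-4,0,0,0,0,0],[-5,0,0,0,0,0],[-6,0,0,0,0,0],[-6,0,0,0,0,0]]]'
python3 -m inch '[[[0,0,-2,0,0,0],[0,0,-4,0,0,0],[0,0,-6,0,0,0],[0,0,-8,0,0,0],[0,0,-10,0,0,0],[0,0,-12,0,0,0],[0,0,-12,0,0,0],[0,0,-12,0,0,0]]]'
python3 - <<'E'
from h import *
s=snap('side');t=snap('top');c=lambda im,x,y:cv2.resize(im[y:y+180,x:x+180],None,fx=2.2,fy=2.2)
cv2.imwrite('pics/g2.png',np.hstack([c(s,280,220),c(t,400,170)])[:,:,::-1])
xs=bw(-120,-84);xs2=bw(-120,-84)
plan((xs[0],xs[1],.42,81.6),(xs[0],xs[1],.35,81.6))
E
```

```text
clock: 5.25
tool_pos: [0.5651, -0.3248, 0.3436]
tcp_rot: [-180.0, 0.0, -2.0]
wrist_force: [-0.5, -0.4, -1.3]
opening: 0.033
grasp_force: 59.5
clock: 5.83
tool_pos: [0.502, -0.3236, 0.3436]
tcp_rot: [-179.9, 0.1, -2.2]
wrist_force: [-0.5, 0.0, -0.8]
opening: 0.0331
grasp_force: 59.6
clock: 6.5
tool_pos: [0.5054, -0.3232, 0.4648]
tcp_rot: [179.9, -0.2, -2.0]
wrist_force: [-0.3, 0.2, -1.0]
opening: 0.0336
grasp_force: 59.9
at [ 0.505  -0.3223  0.4625] [-1.7994e+02  8.0000e-02 -1.9500e+00] F [ 0.1  0.3 -1.5]
[-7.95, -21.53, 4.28] [-0.11, 0.02, -83.55] rows 11.7
[0.0, -0.0, 7.0] [0.0, 0.0, 0.0] rows 1.7
```

View pics/g2.png

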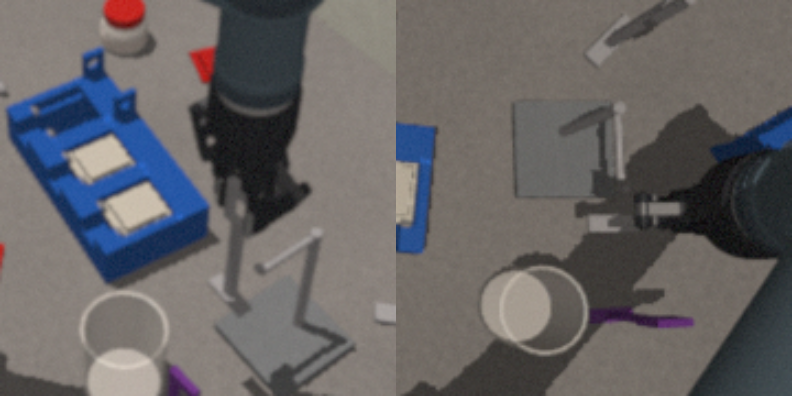

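The opener hangs straight in the gripper, clear of the hook; its foot is near crop (222,285). Next is the approach to the right notch.

Run:
```python
from h import *
a=bw(-110,-84)
plan((.47,-.22,.45,40),(a[0],a[1],.42,81.6),(a[0],a[1],.347,81.6))
```

```text
at [ 0.505  -0.3223  0.4625] [-1.7994e+02  8.0000e-02 -1.9500e+00] F [ 0.1  0.3 -1.5]
[-3.84, -10.11, 1.27] [-0.09, 0.05, -41.95] rows 5.9
[5.25, -10.5, 3.0] [-0.0, 0.0, -41.6] rows 5.8
[0.0, -0.0, 7.3] [0.0, 0.0, 0.0] rows 1.8
```

```bash
python3 -m inch '[[[-0.6,-1.7,0.2,0,0,-6],[-1.2,-3.4,0.4,0,0,-12],[-1.8,-5,0.6,0,0,-18],[-2.5,-6.7,0.8,0,0,-24],[-3.1,-8.4,1,0,0,-30],[-3.8,-10.1,1.2,0,0,-36],[-3.8,-10.1,1.2,0,0,-42],[-3.8,-10.1,1.2,0,0,-42]]]'
python3 -m inch '[[[0.9,-1.7,0.5,0,0,-6],[1.7,-3.5,1,0,0,-12],[2.6,-5.2,1.5,0,0,-18],[3.5,-7,2,0,0,-24],[4.4,-8.8,2.5,0,0,-30],[5.2,-10.5,3,0,0,-36],[5.2,-10.5,3,0,0,-41.6],[5.2,-10.5,3,0,0,-41.6]]]'
python3 -m inch '[[[0,0,1.5,0,0,0],[0,0,3,0,0,0],[0,0,4.5,0,0,0],[0,0,5.5,0,0,0],[0,0,5.5,0,0,0],[0,0,5.5,0,0,0],[0,0,5.5,0,0,0]]]'
python3 - <<'E'
from h import *
a=bw(-110,-84)
plan((a[0],a[1],.347,81.6))
s=snap('side');t=snap('top');c=lambda im,x,y:cv2.resize(im[y:y+130,x:x+130],None,fx=3,fy=3)
cv2.imwrite('pics/g3.png',np.hstack([c(s,240,240),c(t,330,210)])[:,:,::-1])
p=ctrl.sense()['tool_pos'];f=p-[0,0,.3048]
print('expect foot',f.round(3),proj('side',f),proj('top',f))
for e in(-24,24):
  q=f+np.r_[e*np.cos(YAW),e*np.sin(YAW),5]/1e3;print(e,proj('side',q),proj('top',q))
E
```

```text
clock: 7.27
tool_pos: [0.4701, -0.2187, 0.4499]
tcp_rot: [-179.8, 0.0, 40.3]
wrist_force: [-0.5, 0.1, -0.8]
opening: 0.0331
grasp_force: 60.3
clock: 7.93
tool_pos: [0.4424, -0.1059, 0.4204]
tcp_rot: [-179.9, 0.0, 81.7]
wrist_force: [-0.6, -0.8, -0.9]
opening: 0.033
grasp_force: 60.3
clock: 8.52
tool_pos: [0.4434, -0.1073, 0.3673]
tcp_rot: [179.9, 0.0, 81.5]
wrist_force: [0.4, -0.0, -1.1]
opening: 0.0332
grasp_force: 60.3
at [ 0.4434 -0.1073  0.3673] [1.7994e+02 3.0000e-02 8.1510e+01] F [ 0.4 -0.  -1.1]
[0.14, -0.09, 2.03] [0.06, 0.03, -0.09] rows 0.5
expect foot [ 0.443 -0.107  0.063] [305.05408043 329.93573564] [392.59237138 302.07003041]
-24 [296.28036618 332.69229268] [391.87346631 312.42261478]
24 [313.58774106 324.84725836] [393.90896067 291.86555687]
```

View pics/g3.png

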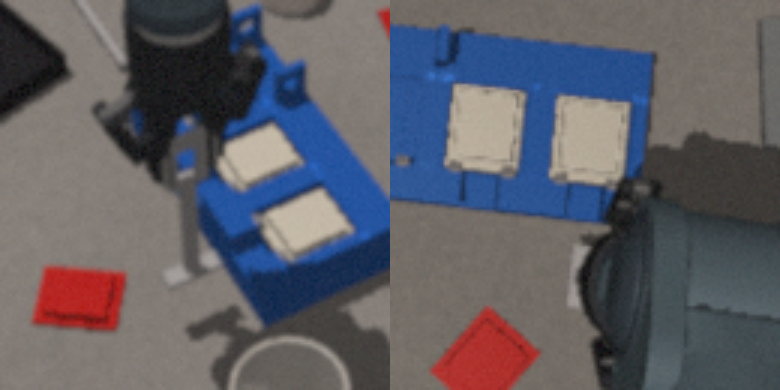

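The foot sits within about 1 px of the prediction (side view 296..314, ~329). Lower it to notch height, enter the notch mouth, and feel for the floor.

```bash
python3 -m inch '[[[0.15,-0.1,0.7,0,0,0],[0.15,-0.1,1.4,0,0,0],[0.15,-0.1,2,0,0,0],[0.15,-0.1,2,0,0,0],[0.15,-0.1,2,0,0,0]]]'
python3 -m inch '[[[0,0.8,0,0,0,0],[0,1.6,0,0,0,0],[0,2.4,0,0,0,0],[0,3.2,0,0,0,0],[0,4,0,0,0,0],[0,4.5,0,0,0,0],[0,4.5,0,0,0,0],[0,4.5,0,0,0,0]]]'
python3 -m inch '[[[0,0,0.1,0,0,0],[0,0,0.2,0,0,0],[0,0,0.3,0,0,0],[0,0,0.3,0,0,0],[0,0,0.3,0,0,0]]]'
python3 -m inch '[[[0,0,0.1,0,0,0],[0,0,0.2,0,0,0],[0,0,0.2,0,0,0],[0,0,0.2,0,0,0]]]'
python3 -m inch '[[[0,0,0.1,0,0,0],[0,0,0.2,0,0,0],[0,0,0.2,0,0,0],[0,0,0.2,0,0,0]]]'
```

```text
clock: 9.03
tool_pos: [0.4418, -0.105, 0.3459]
tcp_rot: [-179.9, 0.0, 81.6]
wrist_force: [-0.5, -0.1, -1.1]
opening: 0.0329
grasp_force: 60.3
clock: 9.7
tool_pos: [0.4869, -0.1118, 0.3465]
tcp_rot: [-180.0, 0.0, 81.6]
wrist_force: [0.6, 1.0, -1.1]
opening: 0.033
grasp_force: 60.3
clock: 10.12
tool_pos: [0.4864, -0.1116, 0.3436]
tcp_rot: [-180.0, -0.0, 81.6]
wrist_force: [0.1, 0.3, -0.8]
opening: 0.0326
grasp_force: 60.3
clock: 10.45
tool_pos: [0.487, -0.1119, 0.343]
tcp_rot: [-180.0, -0.1, 81.6]
wrist_force: [-2.8, 0.8, 7.0]
opening: 0.0331
grasp_force: 61.4
clock: 10.78
tool_pos: [0.4874, -0.1124, 0.3429]
tcp_rot: [-180.0, -0.1, 81.6]
wrist_force: [-6.6, 0.9, 19.8]
opening: 0.0331
grasp_force: 62.7
```

```bash
python3 -m inch '[[[0,0,-0.3,0,0,0],[0,0,-0.55,0,0,0],[0,0,-0.55,0,0,0],[0,0,-0.55,0,0,0]]]'
python3 -m inch '[[[0,0.4,0,0,0,0],[0,0.8,0,0,0,0],[0,1.2,0,0,0,0],[0,1.6,0,0,0,0],[0,2,0,0,0,0],[0,2,0,0,0,0],[0,2,0,0,0,0]]]'
python3 -m inch '[[[0,0,-0.2,0,0,0],[0,0,-0.4,0,0,0],[0,0,-0.6,0,0,0],[0,0,-0.6,0,0,0]]]'
python3 -m inch '[[[0,0,-0.2,0,0,0],[0,0,-0.4,0,0,0],[0,0,-0.6,0,0,0],[0,0,-0.6,0,0,0]]]'
python3 -m inch '[[[0,0,-0.1,0,0,0],[0,0,-0.2,0,0,0],[0,0,-0.2,0,0,0],[0,0,-0.2,0,0,0]]]'
python3 - <<'E'
from h import *
s=snap('side');t=snap('top');c=lambda im,x,y:cv2.resize(im[y:y+130,x:x+130],None,fx=3,fy=3)
cv2.imwrite('pics/g4.png',np.hstack([c(s,240,240),c(t,330,210)])[:,:,::-1])
E
```

```text
clock: 11.12
tool_pos: [0.4865, -0.1115, 0.3449]
tcp_rot: [-180.0, 0.0, 81.6]
wrist_force: [0.8, 0.5, -1.5]
opening: 0.0327
grasp_force: 60.4
clock: 11.7
tool_pos: [0.5068, -0.1146, 0.3451]
tcp_rot: [-180.0, 0.0, 81.6]
wrist_force: [-0.0, 0.3, -1.4]
opening: 0.0332
grasp_force: 60.3
clock: 12.03
tool_pos: [0.5065, -0.1145, 0.351]
tcp_rot: [179.9, 0.0, 81.6]
wrist_force: [2.7, -1.1, -6.9]
opening: 0.0333
grasp_force: 60.8
clock: 12.37
tool_pos: [0.5065, -0.1148, 0.3581]
tcp_rot: [-180.0, -0.0, 81.6]
wrist_force: [0.5, 0.3, -1.3]
opening: 0.0325
grasp_force: 62.1
clock: 12.7
tool_pos: [0.5065, -0.1146, 0.3593]
tcp_rot: [180.0, -0.0, 81.6]
wrist_force: [-0.1, 0.5, -1.1]
opening: 0.0328
grasp_force: 62.1
```

View pics/g4.png

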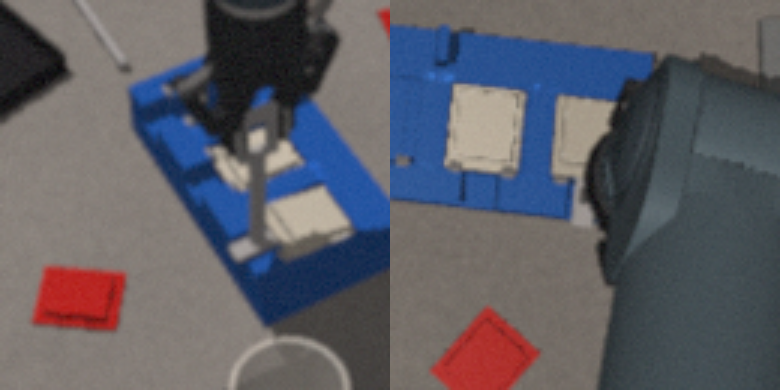

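The right cover has snapped up: its front edge is raised and the force dropped after a −7 N peak. Now the same moves one cell (84 mm) over for the middle cover.

```bash
python3 -m inch '[[[0,0,0.4,0,0,0],[0,0,0.8,0,0,0],[0,0,1.2,0,0,0],[0,0,1.4,0,0,0],[0,0,1.4,0,0,0],[0,0,1.4,0,0,0]]]'
python3 -m inch '[[[0,-1,0,0,0,0],[0,-2,0,0,0,0],[0,-3,0,0,0,0],[0,-4,0,0,0,0],[0,-5,0,0,0,0],[0,-5.5,0,0,0,0],[0,-5.5,0,0,0,0],[0,-5.5,0,0,0,0]]]'
python3 -m inch '[[[1.4,0,0,0,0,0],[2.8,0,0,0,0,0],[4.2,0,0,0,0,0],[5.6,0,0,0,0,0],[7,0,0,0,0,0],[8.4,0,0,0,0,0],[8.4,0,0,0,0,0],[8.4,0,0,0,0,0]]]'
python3 - <<'E'
from h import *
a=bw(-100,0);b=bw(-45,0)
plan((a[0],a[1],.345,81.6),(b[0],b[1],.345,81.6))
t=snap('top');s=snap('side')
c=lambda im,x,y:cv2.resize(im[y:y+130,x:x+130],None,fx=3,fy=3)
cv2.imwrite('pics/g5.png',np.hstack([c(s,240,240),c(t,330,210)])[:,:,::-1])
E
```

```text
clock: 13.3
tool_pos: [0.5064, -0.1146, 0.3449]
tcp_rot: [-180.0, 0.0, 81.6]
wrist_force: [0.0, -0.8, 0.4]
opening: 0.0332
grasp_force: 62.2
clock: 13.97
tool_pos: [0.4517, -0.1065, 0.3453]
tcp_rot: [180.0, -0.1, 81.6]
wrist_force: [0.2, -0.7, -0.4]
opening: 0.0332
grasp_force: 62.2
clock: 14.63
tool_pos: [0.4648, -0.023, 0.3453]
tcp_rot: [180.0, 0.0, 81.8]
wrist_force: [0.7, -1.6, -0.1]
opening: 0.0331
grasp_force: 62.2
at [ 0.4648 -0.023   0.3453] [1.7996e+02 4.0000e-02 8.1760e+01] F [ 0.7 -1.6 -0.1]
[-0.12, 0.03, 0.03] [0.04, 0.04, 0.16] rows 0.0
[0.0, 5.5, 0.0] [0.0, 0.0, 0.0] rows 1.3
```

View pics/g5.png

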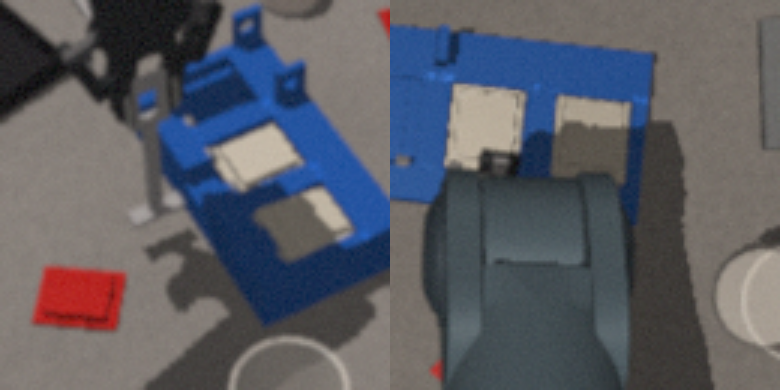

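The foot is in front of the middle notch (side crop ~155,208). The right cover is in shadow, so I'll check it later. Prise the middle cover.

```bash
python3 -m inch '[[[-0.1,1,0,0,0,0],[-0.1,2,0,0,0,0],[-0.1,3,0,0,0,0],[-0.1,3.8,0,0,0,0],[-0.1,4.4,0,0,0,0],[-0.1,5,0,0,0,0],[-0.1,5.5,0,0,0,0],[-0.1,5.5,0,0,0,0]]]'
python3 -m inch '[[[0,0,-0.2,0,0,0],[0,0,-0.4,0,0,0],[0,0,-0.6,0,0,0],[0,0,-0.6,0,0,0]]]'
python3 -m inch '[[[0,0,-0.2,0,0,0],[0,0,-0.4,0,0,0],[0,0,-0.6,0,0,0],[0,0,-0.8,0,0,0],[0,0,-0.8,0,0,0]]]'
python3 -m inch '[[[0,0,0.4,0,0,0],[0,0,0.8,0,0,0],[0,0,1.2,0,0,0],[0,0,1.4,0,0,0],[0,0,1.4,0,0,0],[0,0,1.4,0,0,0]]]'
python3 -m inch '[[[0,-1,0,0,0,0],[0,-2,0,0,0,0],[0,-3,0,0,0,0],[0,-4,0,0,0,0],[0,-5,0,0,0,0],[0,-6,0,0,0,0],[0,-6,0,0,0,0],[0,-6,0,0,0,0]]]'
python3 - <<'E'
from h import *
plan((.44,-.06,.45,81.6),(.422,-.268,.45,81.6),(.422,-.268,.33,81.6))
t=snap('top');s=snap('side')
m=cv2.inRange(cv2.cvtColor(t,cv2.COLOR_RGB2HSV),(0,0,70),(179,255,255))
c=lambda im,x,y,w,h:cv2.resize(im[y:y+h,x:x+w],None,fx=3,fy=3)
cv2.imwrite('pics/g6.png',np.hstack([c(s,260,230,130,130),c(t,330,210,90,130)])[:,:,::-1])
E
```

```text
clock: 15.4
tool_pos: [0.5194, -0.0327, 0.3453]
tcp_rot: [179.9, 0.0, 81.6]
wrist_force: [-0.5, -0.4, -1.6]
opening: 0.0329
grasp_force: 62.2
clock: 15.73
tool_pos: [0.5184, -0.0325, 0.351]
tcp_rot: [179.9, 0.0, 81.6]
wrist_force: [3.2, -1.1, -7.1]
opening: 0.0333
grasp_force: 61.5
clock: 16.15
tool_pos: [0.5187, -0.0325, 0.3601]
tcp_rot: [180.0, -0.0, 81.6]
wrist_force: [-0.5, 0.4, -1.2]
opening: 0.033
grasp_force: 62.3
clock: 16.65
tool_pos: [0.5184, -0.0325, 0.3448]
tcp_rot: [-180.0, 0.0, 81.6]
wrist_force: [0.1, -0.2, -0.8]
opening: 0.033
grasp_force: 62.3
clock: 17.32
tool_pos: [0.4582, -0.0236, 0.3452]
tcp_rot: [-180.0, -0.1, 81.7]
wrist_force: [0.6, -0.3, -1.0]
opening: 0.0331
grasp_force: 62.4
at [ 0.4582 -0.0236  0.3452] [-1.7999e+02 -9.0000e-02  8.1670e+01] F [ 0.6 -0.3 -1. ]
[-3.85, -1.27, -10.49] [-0.01, -0.09, 0.07] rows 2.7
[-20.84, 1.26, 0.0] [0.0, 0.0, 0.0] rows 5.0
[0.0, -0.0, 12.0] [0.0, 0.0, 0.0] rows 2.9
```

View pics/g6.png

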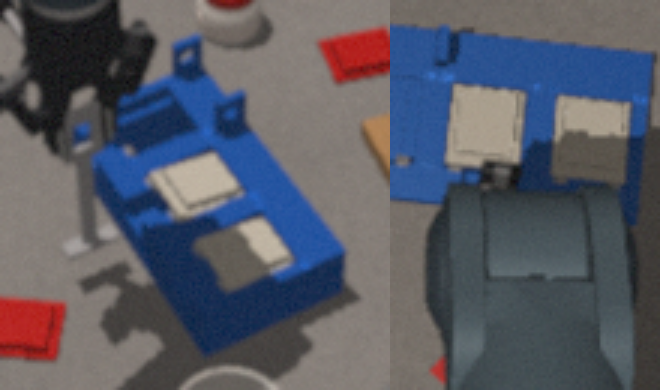

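Both covers are up: their front flange edges now lie over the catches. The order asked is covers first, then the beaker, so I'll park the opener back on its hook by the reverse path.

Run:
```python
from h import *
plan((.44,-.05,.46,81.6),(.46,-.2,.46,40),(.505,-.324,.4625,-2),(.505,-.324,.3440,-2),(.5652,-.325,.3440,-2))
```

```text
at [ 0.4593 -0.0237  0.3455] [ 1.7994e+02 -4.0000e-02  8.1650e+01] F [-0.3 -0.6 -0.8]
[-2.88, -1.51, -11.46] [0.06, -0.04, 0.05] rows 2.9
[-14.55, 4.17, 0.0] [0.0, -0.0, 41.6] rows 5.8
[-4.52, 12.39, -0.25] [-0.0, -0.0, 42.0] rows 5.9
[-0.0, -0.0, 11.85] [0.0, 0.0, 0.0] rows 2.8
[6.02, -0.11, -0.0] [0.0, 0.0, 0.0] rows 1.4
```

```bash
python3 -m inch '[[[0,0,-2.5,0,0,0],[0,0,-5,0,0,0],[-1,-0.5,-7.5,0,0,0],[-2,-1,-10,0,0,0],[-2.9,-1.5,-11.4,0,0,0],[-2.9,-1.5,-11.4,0,0,0]]]'
python3 -m inch '[[[-2.4,0.7,0,0,0,6],[-4.8,1.4,0,0,0,12],[-7.2,2.1,0,0,0,18],[-9.6,2.8,0,0,0,24],[-12,3.5,0,0,0,30],[-14.5,4.2,0,0,0,36],[-14.5,4.2,0,0,0,41.6],[-14.5,4.2,0,0,0,41.6]]]'
python3 -m inch '[[[-0.7,2,0,0,0,6],[-1.5,4.1,0,0,0,12],[-2.2,6.2,-0.1,0,0,18],[-3,8.3,-0.1,0,0,24],[-3.7,10.3,-0.2,0,0,30],[-4.5,12.4,-0.25,0,0,36],[-4.5,12.4,-0.25,0,0,42],[-4.5,12.4,-0.25,0,0,42]]]'
python3 -m inch '[[[0,0,2,0,0,0],[0,0,4,0,0,0],[0,0,6,0,0,0],[0,0,8,0,0,0],[0,0,10,0,0,0],[0,0,11.6,0,0,0],[0,0,11.6,0,0,0],[0,0,11.6,0,0,0]]]'
python3 -c "
from h import *
plan((.505,-.3240,.3440,-2),(.5652,-.325,.3440,-2))
plan((.505,-.3240,.3440,-2),(.5652,-.325,.3440,-2))"
```

```text
clock: 17.92
tool_pos: [0.4411, -0.0528, 0.4628]
tcp_rot: [179.6, -0.2, 81.4]
wrist_force: [0.1, 0.7, -1.5]
opening: 0.0332
grasp_force: 62.5
clock: 18.58
tool_pos: [0.4606, -0.2012, 0.4581]
tcp_rot: [180.0, 0.2, 39.7]
wrist_force: [-0.2, 0.6, -1.0]
opening: 0.0333
grasp_force: 62.4
clock: 19.25
tool_pos: [0.5067, -0.3235, 0.4599]
tcp_rot: [179.9, 0.2, -1.9]
wrist_force: [-0.4, -0.2, -0.9]
opening: 0.033
grasp_force: 62.5
clock: 19.92
tool_pos: [0.5062, -0.3217, 0.3442]
tcp_rot: [-179.9, 0.2, -1.7]
wrist_force: [0.2, -0.7, -0.9]
opening: 0.0331
grasp_force: 62.3
at [ 0.5062 -0.3217  0.3442] [-1.7986e+02  1.5000e-01 -1.6700e+00] F [ 0.2 -0.7 -0.9]
[-0.11, 0.23, 0.02] [-0.14, 0.15, 0.33] rows 0.1
[6.02, -0.11, -0.0] [0.0, 0.0, 0.0] rows 1.4
at [ 0.5062 -0.3217  0.3442] [-1.7986e+02  1.5000e-01 -1.6700e+00] F [ 0.2 -0.7 -0.9]
[-0.11, 0.23, 0.02] [-0.14, 0.15, 0.33] rows 0.1
[6.02, -0.11, -0.0] [0.0, 0.0, 0.0] rows 1.4
```

```bash
python3 -m inch '[[[0,0.35,0,0,0,0],[0,0.35,0,0,0,0],[1,0.35,0,0,0,0],[2,0.35,0,0,0,0],[3,0.35,0,0,0,0],[4,0.35,0,0,0,0],[5,0.35,0,0,0,0],[5.9,0.35,0,0,0,0]]]'
python3 -m inch '[[[0,0,0,0,0,0],[0,0,0.5,0,0,0],[0,0,1,0,0,0],[0,0,1.5,0,0,0],[0,0,1.7,0,0,0],[0,0,1.7,0,0,0],[0,0,1.7,0,0,0]]]'
python3 -c "
from h import *
plan((.565,-.326,.3238,-2))"
```

```text
clock: 20.58
tool_pos: [0.5665, -0.3288, 0.3455]
tcp_rot: [180.0, -0.0, -1.9]
wrist_force: [1.0, -0.5, -1.4]
opening: 0.0328
grasp_force: 62.4
clock: 21.17
tool_pos: [0.5643, -0.3293, 0.3283]
tcp_rot: [-180.0, 0.0, -2.0]
wrist_force: [-0.4, -0.3, -0.1]
opening: 0.0331
grasp_force: 62.4
at [ 0.5643 -0.3293  0.3283] [-1.7998e+02  4.0000e-02 -2.0000e+00] F [-0.4 -0.3 -0.1]
[0.06, -0.33, 0.45] [-0.02, 0.04, 0.0] rows 0.1
```

```bash
python3 -m inch '[[[0,-0.2,0.2,0,0,0],[0,-0.2,0.4,0,0,0],[0,-0.2,0.45,0,0,0],[0,-0.2,0.45,0,0,0]]]'
python3 -m inch '[[[0,0,0,0,0,0],[0,0,0,0,0,0],[0,0,0,0,0,0],[0,0,0,0,0,0],[0,0,0,0,0,0],[0,0,0,0,0,0],[0,0,0,0,0,0],[0,0,0,0,0,0]]]' 1
python3 -m inch '[[[0,0,-2,0,0,0],[0,0,-4,0,0,0],[0,0,-6,0,0,0],[0,0,-8,0,0,0],[0,0,-10,0,0,0],[0,0,-12,0,0,0],[0,0,-12,0,0,0],[0,0,-12,0,0,0]]]'
python3 - <<'E'
from h import *
t=snap('top');s=snap('side')
c=lambda im,x,y,w,h:cv2.resize(im[y:y+h,x:x+w],None,fx=3,fy=3)
cv2.imwrite('pics/g7.png',np.vstack([np.hstack([c(s,260,230,130,120),c(t,300,205,130,120)]),np.hstack([c(s,370,300,130,60),c(t,430,205,130,60)])])[:,:,::-1])
g=bw(-16,-84);
plan((.45,-.2,.45,-90),(g[0],g[1],.35,-188.4+0))
E
```

```text
clock: 21.5
tool_pos: [0.5649, -0.327, 0.3242]
tcp_rot: [-180.0, -0.0, -1.9]
wrist_force: [-0.3, -0.9, -1.2]
opening: 0.033
grasp_force: 62.4
clock: 22.17
tool_pos: [0.5648, -0.3272, 0.3242]
tcp_rot: [180.0, -0.0, -2.0]
wrist_force: [-0.7, 0.1, -0.8]
opening: 0.0852
grasp_force: 0.0
clock: 22.83
tool_pos: [0.5648, -0.3277, 0.4455]
tcp_rot: [179.9, -0.2, -2.0]
wrist_force: [0.0, 1.0, -0.1]
opening: 0.0852
grasp_force: 0.0
at [ 0.5646 -0.3268  0.443 ] [-1.7994e+02  8.0000e-02 -1.9600e+00] F [ 0.4  0.2 -0.8]
[-11.89, -12.28, -0.67] [0.01, 0.11, 88.04] rows 12.3
[-8.04, -8.57, 10.0] [-0.0, -0.0, 98.4] rows 13.7
```

View pics/g7.png

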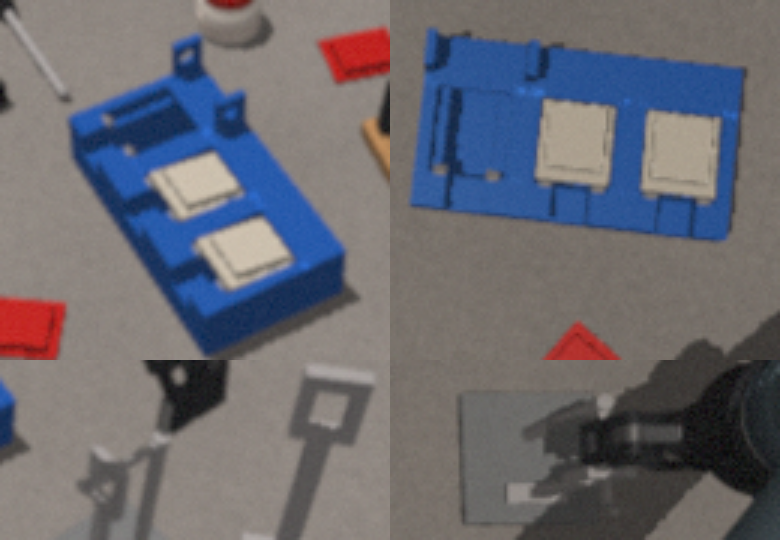

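The opener hangs on the hook again, and both covers (crop 577,150 and 682,160) sit tilted, front edge up. Next is the approach to the right cover, feeling down with part-closed fingers.

Run:
```python
from h import *
g=bw(-17,-84)
plan((g[0],g[1],.40,-8.4),(g[0],g[1],.25,-8.4))
```

```text
at [ 0.5646 -0.3268  0.443 ] [-1.7994e+02  8.0000e-02 -1.9600e+00] F [ 0.4  0.2 -0.8]
[-3.69, -20.62, 4.33] [-0.06, 0.09, 6.44] rows 5.1
[0.0, -0.0, 15.0] [0.0, 0.0, 0.0] rows 3.6
```

```bash
python3 -m inch '[[[-0.6,-3.4,0.7,0,0,1],[-1.2,-6.8,1.4,0,0,2],[-1.8,-10.2,2.1,0,0,3],[-2.4,-13.6,2.8,0,0,4.5],[-3,-17,3.5,0,0,5.5],[-3.7,-20.6,4.3,0,0,6.4],[-3.7,-20.6,4.3,0,0,6.4],[-3.7,-20.6,4.3,0,0,6.4]]]' 0.64 40
python3 -m inch '[[[0,0,3,0,0,0],[0,0,6,0,0,0],[0,0,9,0,0,0],[0,0,12,0,0,0],[0,0,14,0,0,0],[0,0,14.5,0,0,0],[0,0,14.5,0,0,0],[0,0,14.5,0,0,0]]]'
python3 - <<'E'
from h import *
g=bw(-17,-84)
plan((g[0],g[1],.235,-8.4))
s=snap('side');cv2.imwrite('pics/g8.png',cv2.resize(s[220:360,250:400],None,fx=4,fy=4)[:,:,::-1])
E
```

```text
clock: 23.6
tool_pos: [0.5346, -0.1155, 0.3987]
tcp_rot: [-179.9, 0.3, -7.9]
wrist_force: [-0.9, -0.3, -0.2]
opening: 0.055
grasp_force: 0.0
clock: 24.27
tool_pos: [0.5351, -0.1216, 0.2568]
tcp_rot: [179.9, -0.0, -8.5]
wrist_force: [0.1, -1.2, 0.7]
opening: 0.0549
grasp_force: 0.0
at [ 0.5351 -0.1216  0.2568] [ 1.7994e+02 -4.0000e-02 -8.4800e+00] F [ 0.1 -1.2  0.7]
[-0.07, -0.21, 2.18] [0.06, -0.04, -0.08] rows 0.5
```

View pics/g8.png

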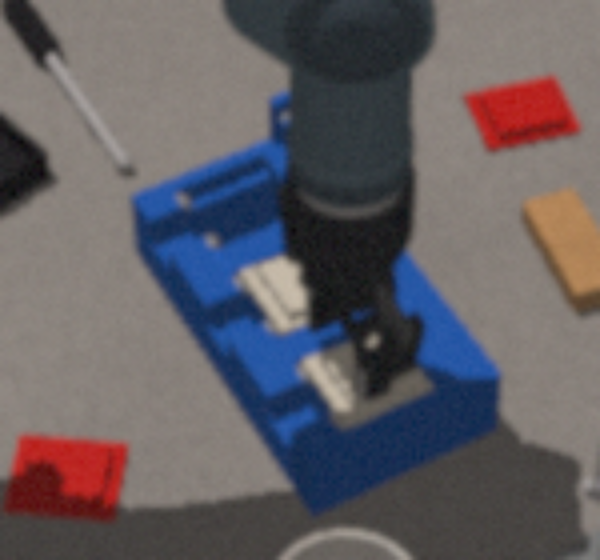

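The fingers straddle the right cover's panel around crop (360,370). Now feel down in small steps.

```bash
python3 -m inch '[[[0,-0.15,0.5,0,0,0],[0,-0.15,1,0,0,0],[0,-0.15,1.5,0,0,0],[0,-0.15,1.7,0,0,0],[0,-0.15,1.7,0,0,0]]]'
python3 -m inch '[[[0,0,0.1,0,0,0],[0,0,0.2,0,0,0],[0,0,0.2,0,0,0],[0,0,0.2,0,0,0]]]'
python3 -m inch '[[[0,0,0.1,0,0,0],[0,0,0.2,0,0,0],[0,0,0.2,0,0,0],[0,0,0.2,0,0,0]]]'
python3 -m inch '[[[0,0,0.1,0,0,0],[0,0,0.2,0,0,0],[0,0,0.2,0,0,0],[0,0,0.2,0,0,0]]]'
python3 -c "
from h import *
g=bw(-17,-84)
plan((g[0],g[1],.23,-8.4))"
```

```text
clock: 24.73
tool_pos: [0.5348, -0.1183, 0.2386]
tcp_rot: [-180.0, 0.1, -8.3]
wrist_force: [-0.7, 0.8, -0.7]
opening: 0.0545
grasp_force: 0.0
clock: 25.07
tool_pos: [0.5351, -0.1186, 0.2372]
tcp_rot: [180.0, -0.0, -8.4]
wrist_force: [0.1, -1.1, 0.8]
opening: 0.0549
grasp_force: 0.0
clock: 25.4
tool_pos: [0.5351, -0.1186, 0.2351]
tcp_rot: [180.0, 0.0, -8.4]
wrist_force: [1.3, 0.5, -1.0]
opening: 0.0543
grasp_force: 0.0
clock: 25.73
tool_pos: [0.535, -0.1186, 0.2331]
tcp_rot: [180.0, 0.0, -8.4]
wrist_force: [-0.1, 0.6, 0.2]
opening: 0.0546
grasp_force: 0.0
at [ 0.535  -0.1186  0.2331] [ 1.80e+02  1.00e-02 -8.37e+00] F [-0.1  0.6  0.2]
[-0.02, 0.09, 0.31] [0.0, 0.01, 0.03] rows 0.1
```

```bash
python3 -m inch '[[[0,0,0.1,0,0,0],[0,0,0.2,0,0,0],[0,0,0.2,0,0,0],[0,0,0.2,0,0,0]]]'
python3 -m inch '[[[0,0,0.1,0,0,0],[0,0,0.15,0,0,0],[0,0,0.15,0,0,0],[0,0,0.15,0,0,0]]]'
python3 -m inch '[[[0,0,0.1,0,0,0],[0,0,0.15,0,0,0],[0,0,0.15,0,0,0],[0,0,0.15,0,0,0]]]'
```

```text
clock: 26.07
tool_pos: [0.535, -0.1186, 0.2311]
tcp_rot: [-180.0, 0.0, -8.4]
wrist_force: [0.6, -0.0, -0.2]
opening: 0.0549
grasp_force: 0.0
clock: 26.4
tool_pos: [0.5352, -0.1187, 0.2299]
tcp_rot: [-180.0, -0.0, -8.4]
wrist_force: [-1.1, 0.2, 2.6]
opening: 0.0547
grasp_force: 1.5
clock: 26.73
tool_pos: [0.5353, -0.119, 0.2296]
tcp_rot: [-179.9, 0.0, -8.4]
wrist_force: [-2.3, 1.4, 12.4]
opening: 0.0553
grasp_force: 6.1
```

```bash
python3 -m inch '[[[0,0,-0.2,0,0,0],[0,0,-0.45,0,0,0],[0,0,-0.45,0,0,0],[0,0,-0.45,0,0,0]]]'
python3 -m inch '[[[0,0,0,0,0,0],[0,0,0,0,0,0],[0,0,0,0,0,0],[0,0,0,0,0,0],[0,0,0,0,0,0],[0,0,0,0,0,0]]]' 0.4 45
```

```text
clock: 27.07
tool_pos: [0.5351, -0.1184, 0.2325]
tcp_rot: [180.0, 0.0, -8.4]
wrist_force: [-0.7, 0.6, -0.6]
opening: 0.0547
grasp_force: 0.0
clock: 27.57
tool_pos: [0.535, -0.1187, 0.2326]
tcp_rot: [180.0, 0.0, -8.4]
wrist_force: [-0.5, -0.5, 1.7]
opening: 0.0444
grasp_force: 45.5
```

```bash
python3 -m inch '[[[-0.2,0,-0.05,0,0,0],[-0.5,0,-0.12,0,0,0],[-0.8,0,-0.25,0,0,0],[-1.1,0,-0.4,0,0,0],[-1.4,0,-0.7,0,0,0],[-1.4,0,-0.7,0,0,0]]]'
python3 -m inch '[[[-0.2,0,-1,0,0,0],[-0.4,0,-3,0,0,0],[-0.6,0,-5,0,0,0],[-0.6,0,-7,0,0,0],[-0.6,0,-9,0,0,0],[-0.6,0,-11,0,0,0],[-0.6,0,-12,0,0,0],[-0.6,0,-12,0,0,0]]]'
python3 - <<'E'
from h import *
s=snap('side');t=snap('top')
c=lambda im,x,y,w,h:cv2.resize(im[y:y+h,x:x+w],None,fx=3,fy=3)
cv2.imwrite('pics/g9.png',np.hstack([c(s,250,200,130,150),c(t,180,200,130,150)])[:,:,::-1])
# tray rim
hs=cv2.cvtColor(t,cv2.COLOR_RGB2HSV);V=hs[:,:,2]
for T in(55,70,85):
    m=np.zeros_like(V);m[265:365,200:290]=(V[265:365,200:290]<T)*255
    cs=max(cv2.findContours(m,0,1)[0],key=cv2.contourArea);q=cv2.minAreaRect(cs);print(T,q,[onz('top',p,.028)[:2].round(3).tolist() for p in cv2.boxPoints(q)])
E
```

```text
clock: 28.07
tool_pos: [0.5194, -0.1164, 0.2393]
tcp_rot: [-179.9, 0.2, -8.4]
wrist_force: [-0.5, -0.2, -0.6]
opening: 0.0444
grasp_force: 46.2
clock: 28.73
tool_pos: [0.5158, -0.1161, 0.3618]
tcp_rot: [-179.9, -0.2, -8.4]
wrist_force: [-0.0, 0.6, -0.7]
opening: 0.0444
grasp_force: 46.3
55 ((244.7527618408203, 314.7713623046875), (67.94617462158203, 59.66847610473633), 82.56858825683594) [[0.497, 0.331], [0.511, 0.185], [0.349, 0.167], [0.334, 0.311]]
70 ((245.64633178710938, 314.81707763671875), (69.35099792480469, 60.95820236206055), 83.6598129272461) [[0.5, 0.329], [0.512, 0.18], [0.345, 0.164], [0.333, 0.311]]
85 ((245.5, 314.5), (69.58348083496094, 61.893333435058594), 82.87498474121094) [[0.5, 0.332], [0.514, 0.18], [0.347, 0.162], [0.333, 0.312]]
```

View pics/g9.png

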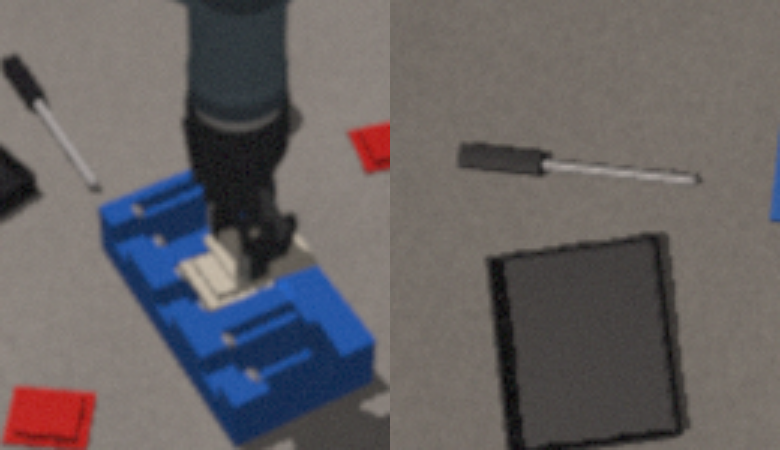

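The cover is held, and its right cell is empty. The tray floor is clear in the top crop with corners (503,258), (655,237), (676,428), (522,446). The rod has not moved.

Run:
```python
from h import *
c=lambda x,y:(180+(x-390)/3,200+y/3)
TL,BL=[onz('top',c(*p),.004) for p in((503,258),(522,446))]
TR,BR=[onz('top',c(*p),.028) for p in((655,237),(676,428))]
print(TL.round(4),TR.round(4),BR.round(4),BL.round(4))
print('len',np.linalg.norm((TL-BL)[:2]),np.linalg.norm((TR-BR)[:2]),np.linalg.norm((TL-TR)[:2]))
d=(TL-BL)+(TR-BR);print('yaw',np.degrees(np.arctan2(d[1],d[0])));C=(TL+TR+BR+BL)/4;print('C',C.round(4))
C2=np.array([.4215,.2476]);yw=np.radians(6)
```

```text
[0.4942 0.32   0.004 ] [0.5072 0.1891 0.028 ] [0.3534 0.1749 0.028 ] [0.3396 0.305  0.004 ]
len 0.15533644139598637 0.15450316930376765 0.13148972367611308
yaw 5.411217469176841
C [0.4236 0.2472 0.016 ]
```

```bash
cat >> h.py <<'E'
TC=np.array([.423,.2474]);TY=5.6
def tr(u,v=0):
    a=np.radians(TY);return TC+np.array([np.cos(a)*u-np.sin(a)*v,np.sin(a)*u+np.cos(a)*v])/1e3
E
python3 - <<'E'
from h import *
a=tr(38.5-17-25.3)
plan((.48,.07,.36,0),(*a,.30,TY,-8.6),(*a,.215,TY,-8.6))
E
```

```text
at [ 0.5149 -0.1153  0.3593] [-1.7995e+02  5.0000e-02 -8.3400e+00] F [-0.2  1.  -1. ]
[-6.14, -17.83, -0.05] [-0.05, 0.05, -8.34] rows 4.5
[-6.08, -17.7, 6.0] [0.42, 8.59, -5.59] rows 4.7
[-1.27, -0.0, 8.4] [0.0, 0.0, 0.0] rows 2.0
```

```bash
python3 -m inch '[[[-1,-3,0,0,0,-1.4],[-2,-6,0,0,0,-2.8],[-3,-9,0,0,0,-4.2],[-4,-12,0,0,0,-5.6],[-5,-15,0,0,0,-7],[-6.1,-17.8,0,0,0,-8.3],[-6.1,-17.8,0,0,0,-8.3]]]'
python3 -m inch '[[[-1,-3,1,0,1.5,-1],[-2,-6,2,0,3,-2],[-3,-9,3,0,4.5,-3],[-4,-12,4,0,6,-4],[-5,-15,5,0,7.5,-5],[-6.1,-17.7,6,0.4,8.6,-5.6],[-6.1,-17.7,6,0.4,8.6,-5.6],[-6.1,-17.7,6,0.4,8.6,-5.6]]]'
python3 - <<'E'
from h import *
a=tr(38.5-17-25.3)
plan((*a,.215,TY,-8.6),(*a,.185,TY,-8.6))
s=snap('side');t=snap('top')
c=lambda im,x,y,w,h:cv2.resize(im[y:y+h,x:x+w],None,fx=3,fy=3)
cv2.imwrite('pics/g10.png',np.hstack([c(s,150,170,130,150),c(t,190,220,130,150)])[:,:,::-1])
E
```

```text
clock: 29.42
tool_pos: [0.4787, 0.0767, 0.3576]
tcp_rot: [-179.9, 0.3, 0.6]
wrist_force: [-0.3, 0.3, -0.9]
opening: 0.0443
grasp_force: 46.3
clock: 30.08
tool_pos: [0.418, 0.2478, 0.2976]
tcp_rot: [179.8, -8.4, 5.9]
wrist_force: [0.4, -0.4, -1.2]
opening: 0.0441
grasp_force: 46.3
at [0.418  0.2478 0.2976] [179.76  -8.39   5.87] F [ 0.4 -0.4 -1.2]
[-1.09, 0.05, 8.19] [0.2, 0.21, 0.27] rows 2.0
[-0.45, -0.0, 2.97] [0.0, 0.0, 0.0] rows 0.7
```

View pics/g10.png

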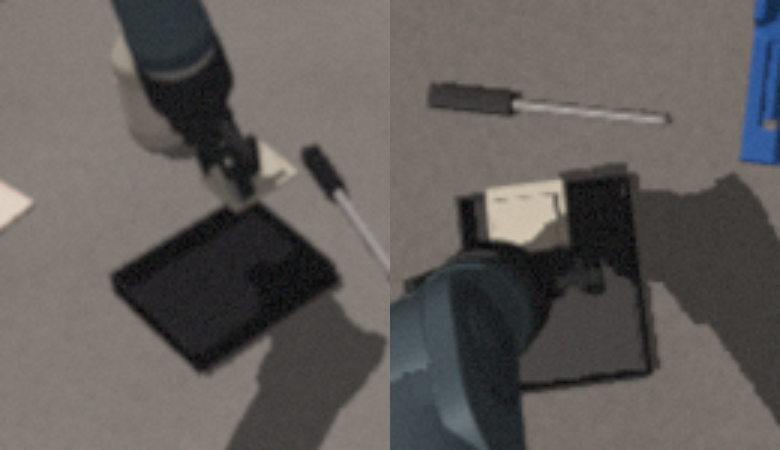

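The cover is held over the tray; its back edge is at top crop (487,189)–(563,180). I'll check its offset in the tray frame.

Run:
```python
from h import *
a=np.radians(TY)
for p in((487,189),(563,180)):
    P=onz('top',(190+(p[0]-390)/3,220+p[1]/3),.125)[:2]-TC
    print('u',1e3*(P@[np.cos(a),np.sin(a)]),'v',1e3*(P@[-np.sin(a),np.cos(a)]))
a=tr(38.5-17-25.3);print(a)
```

```text
u 78.2875695254176 v 25.874501033703105
u 77.71879831491117 v -31.623095272810076
[0.41921814 0.24702918]
```

Run:
```python
from h import *
a=tr(-8)
plan((*a,.215,TY,-8.6),(*a,.181,TY,-8.6))
```

```text
at [0.4198 0.2453 0.2988] [179.85  -8.51   5.51] F [ 0.3 -0.9 -0.8]
[-1.7, -0.2, 8.22] [0.17, 0.09, -0.09] rows 2.0
[-0.51, -0.0, 3.36] [0.0, 0.0, 0.0] rows 0.8
```

```bash
python3 -m inch '[[[-0.4,-0.1,2,0,0,0],[-0.8,-0.1,4,0,0,0],[-1.2,-0.1,6,0,0,0],[-1.7,-0.1,8.2,0,0,0],[-1.7,-0.1,8.2,0,0,0],[-1.7,-0.1,8.2,0,0,0]]]'
python3 -m inch '[[[-0.15,0,1,0,0,0],[-0.3,0,2,0,0,0],[-0.38,0,2.5,0,0,0],[-0.38,0,2.5,0,0,0],[-0.38,0,2.5,0,0,0]]]'
python3 -m inch '[[[-0.03,0,0.2,0,0,0],[-0.06,0,0.4,0,0,0],[-0.06,0,0.4,0,0,0],[-0.06,0,0.4,0,0,0]]]'
python3 -m inch '[[[-0.03,0,0.2,0,0,0],[-0.06,0,0.4,0,0,0],[-0.06,0,0.4,0,0,0],[-0.06,0,0.4,0,0,0]]]'
```

```text
clock: 30.68
tool_pos: [0.4157, 0.2448, 0.2155]
tcp_rot: [179.8, -8.5, 5.4]
wrist_force: [0.2, -0.6, -0.4]
opening: 0.0446
grasp_force: 46.4
clock: 31.1
tool_pos: [0.4165, 0.2468, 0.1921]
tcp_rot: [-179.9, -8.7, 5.5]
wrist_force: [-0.7, -0.2, 3.3]
opening: 0.0443
grasp_force: 47.0
clock: 31.43
tool_pos: [0.4162, 0.2471, 0.1873]
tcp_rot: [-180.0, -8.7, 5.5]
wrist_force: [0.8, -0.5, 4.8]
opening: 0.0445
grasp_force: 46.9
clock: 31.77
tool_pos: [0.4161, 0.2472, 0.183]
tcp_rot: [-180.0, -8.7, 5.6]
wrist_force: [-1.4, -0.5, 5.3]
opening: 0.044
grasp_force: 46.6
```

```bash
python3 -m inch '[[[-0.03,0,0.2,0,0,0],[-0.05,0,0.3,0,0,0],[-0.05,0,0.3,0,0,0]]]'
python3 -m inch '[[[0,0,0,0,0,0],[0,0,0,0,0,0],[0,0,0,0,0,0],[0,0,0,0,0,0]]]' 0.7
python3 -m inch '[[[0.3,0,-2,0,0,0],[0.6,0,-4,0,0,0],[0.9,0,-6,0,0,0],[1.2,0,-8,0,0,0],[1.2,-1.5,-10,0,0,0],[1.2,-3,-12,0,0,0]]]'
python3 -m inch '[[[-1,3,-1,0,-2,0],[-1,6,-1,0,-4,0],[-1,9,-1,0,-6,0],[-1,12,-1,0,-8.6,0],[-1,14,-1,0,-8.6,0],[-1,14,-1,0,-8.6,0]]]'
python3 - <<'E'
from h import *
s=snap('side');t=snap('top')
c=lambda im,x,y,w,h:cv2.resize(im[y:y+h,x:x+w],None,fx=3,fy=3)
cv2.imwrite('pics/g11.png',np.hstack([c(s,170,200,130,150),c(t,190,240,130,150)])[:,:,::-1])
g=bw(-17,0);plan((g[0],g[1],.38,-8.4),(g[0],g[1],.25,-8.4))
E
```

```text
clock: 32.02
tool_pos: [0.4166, 0.2469, 0.1821]
tcp_rot: [-179.8, -8.6, 5.5]
wrist_force: [-9.4, -4.7, 34.7]
opening: 0.0443
grasp_force: 53.9
clock: 32.35
tool_pos: [0.4146, 0.2467, 0.1789]
tcp_rot: [179.9, -8.5, 5.6]
wrist_force: [-0.5, -0.8, -0.1]
opening: 0.0601
grasp_force: 0.0
clock: 32.85
tool_pos: [0.4061, 0.2752, 0.3002]
tcp_rot: [179.9, -8.5, 5.4]
wrist_force: [0.3, 1.6, 0.4]
opening: 0.0596
grasp_force: 0.0
clock: 33.35
tool_pos: [0.4084, 0.131, 0.3078]
tcp_rot: [179.9, 0.1, 5.1]
wrist_force: [0.5, 0.4, 0.5]
opening: 0.0599
grasp_force: 0.0
at [0.4083 0.1351 0.3081] [1.80e+02 5.00e-02 5.41e+00] F [0.4 0.1 0.1]
[12.18, 18.37, -7.2] [0.01, 0.05, 13.81] rows 5.6
[0.0, -0.0, 13.0] [0.0, 0.0, 0.0] rows 3.1
```

View pics/g11.png

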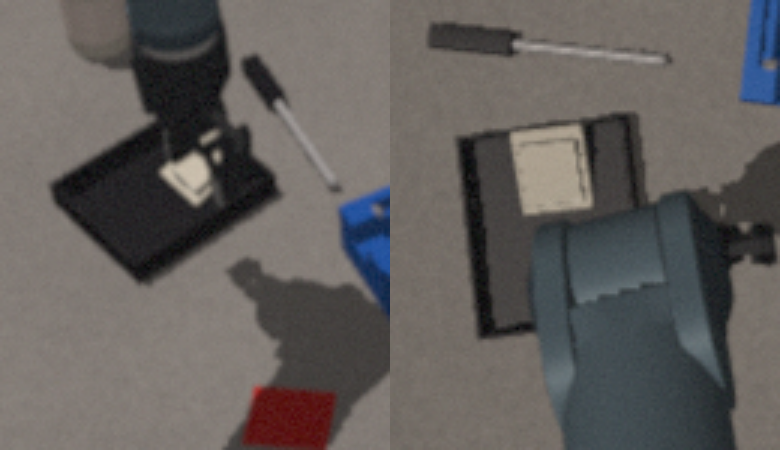

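Cover A lies flat in the tray: flange corners at crop (512,133), (583,124), (593,207), (523,215). That was my 14th picture, so from here I check by masks and numbers only.

```bash
cat >> h.py <<'E'
def whites(t,lo=130):
    "white blobs in the top view: centre, size, angle"
    hs=cv2.cvtColor(t,cv2.COLOR_RGB2HSV);m=((hs[:,:,1]<75)&(hs[:,:,2]>lo)).astype(np.uint8)*255
    return [cv2.minAreaRect(c) for c in cv2.findContours(m,0,1)[0] if cv2.contourArea(c)>150]
def tf(P):
    a=np.radians(TY);d=np.asarray(P)[:2]-TC;return (1e3*np.array([d@[np.cos(a),np.sin(a)],d@[-np.sin(a),np.cos(a)]])).round(1)
E
python3 - <<'E'
from h import *
for p in((512,133),(583,124),(593,207),(523,215)): print(tf(onz('top',(190+(p[0]-390)/3,240+p[1]/3),.008)))
print(whites(snap('top')))
E
python3 -m inch '[[[2,3,-1.2,0,0,2.3],[4,6,-2.4,0,0,4.6],[6,9,-3.6,0,0,7],[8,12,-4.8,0,0,9.3],[10,15,-6,0,0,11.5],[12.2,18.4,-7.2,0,0,13.8],[12.2,18.4,-7.2,0,0,13.8],[12.2,18.4,-7.2,0,0,13.8]]]' 0.64 40
python3 -c "
from h import *
g=bw(-17,0);plan((g[0],g[1],.25,-8.4),(g[0],g[1],.24,-8.4))"
```

```text
[77.8 31.5]
[ 77.7 -28.3]
[  8.6 -28.9]
[ 9.4 29.5]
[((111.6390380859375, 417.9412536621094), (88.71382141113281, 127.69284057617188), 71.17529296875), ((463.0, 311.0), (40.0, 48.0), 90.0), ((123.06486511230469, 297.7892150878906), (24.746063232421875, 14.34855842590332), 62.10273361206055), ((243.3648681640625, 296.1891784667969), (28.112226486206055, 23.344655990600586), 80.53767395019531), ((361.17218017578125, 252.1065673828125), (23.90143394470215, 27.341794967651367), 5.19442892074585), ((172.5, 163.0), (26.0, 27.0), 90.0)]
clock: 34.17
tool_pos: [0.5493, -0.0374, 0.3811]
tcp_rot: [179.8, -0.1, -8.5]
wrist_force: [-0.6, -0.3, 0.8]
opening: 0.0547
grasp_force: 0.0
at [ 0.5493 -0.0374  0.3811] [ 1.7983e+02 -1.3000e-01 -8.4600e+00] F [-0.6 -0.3  0.8]
[-0.27, -0.11, 13.11] [0.17, -0.13, -0.06] rows 3.1
[0.0, -0.0, 1.0] [0.0, 0.0, 0.0] rows 0.2
```

Run:
```python
from h import *
s=snap('side');t=snap('top')
def quad(im,x,y,w,h):
    hs=cv2.cvtColor(im,cv2.COLOR_RGB2HSV);m=((hs[:,:,1]<90)&(hs[:,:,2]>120)).astype(np.uint8)*255
    m[:y]=0;m[y+h:]=0;m[:,:x]=0;m[:,x+w:]=0
    c=max(cv2.findContours(m,0,1)[0],key=cv2.contourArea);h=cv2.convexHull(c)
    for e in np.arange(.01,.2,.005):
        q=cv2.approxPolyDP(h,e*cv2.arcLength(h,True),True)
        if len(q)==4: break
    print(cv2.contourArea(c)); return q[:,0].astype(float)
A=quad(s,185,220,80,60);B=quad(t,215,270,60,60)
print(A.tolist(),B.tolist())
for a in A:
    P=onz('side',a,.008);print('side',tf(P))
for b in B: print('top',tf(onz('top',b,.008)))
for a in A:
    r=[two(a,b) for b in B];k=min(r,key=lambda x:x[1]);print(tf(k[0]),k[0][2].round(4),k[1].round(4))
```

```text
2253.5
610.5
[[264.0, 235.0], [264.0, 263.0], [185.0, 279.0], [185.0, 220.0]] [[253.0, 282.0], [257.0, 307.0], [235.0, 311.0], [230.0, 284.0]]
side [150.4  22. ]
side [ 78.8 -67.9]
side [-121.    37.3]
side [ 12.7 243.5]
top [ 76.4 -24.8]
top [ 13.7 -27.8]
top [10.8 27.7]
top [78.8 33. ]
[ 84.8 -49.1] 0.1036 0.0308
[ 89.1 -26.7] -0.0337 0.0277
[-43.5  73.3] -0.0727 0.1203
[-30.5  15. ] 0.1987 0.1023
```

```bash
python3 -m inch '[[[-0.2,-0.1,3,0,0,0],[-0.2,-0.1,6,0,0,0],[-0.2,-0.1,9,0,0,0],[-0.2,-0.1,12,0,0,0],[-0.2,-0.1,13,0,0,0],[-0.2,-0.1,13.7,0,0,0],[-0.2,-0.1,13.7,0,0,0],[-0.2,-0.1,13.7,0,0,0]]]'
python3 -c "
from h import *
g=bw(-17,0);plan((g[0],g[1],.2325,-8.4))"
```

```text
clock: 34.93
tool_pos: [0.5465, -0.0336, 0.2445]
tcp_rot: [-180.0, -0.1, -8.2]
wrist_force: [0.2, 0.2, 0.1]
opening: 0.0544
grasp_force: 0.0
at [ 0.5465 -0.0336  0.2445] [-1.7999e+02 -9.0000e-02 -8.1700e+00] F [0.2 0.2 0.1]
[0.08, 0.26, 1.2] [-0.01, -0.09, 0.23] rows 0.3
```

```bash
python3 -m inch '[[[0.1,0.2,0.4,0,0,0],[0.1,0.2,0.8,0,0,0],[0.1,0.2,1.0,0,0,0],[0.1,0.2,1.15,0,0,0],[0.1,0.2,1.15,0,0,0],[0.1,0.2,1.15,0,0,0]]]'
python3 -m inch '[[[0,0,0,0,0,0],[0,0,0,0,0,0]]]' 
python3 -m inch '[[[0,0,0,0,0,0],[0,0,0,0,0,0],[0,0,0,0,0,0],[0,0,0,0,0,0],[0,0,0,0,0,0],[0,0,0,0,0,0]]]' 0.4 60
python3 - <<'E'
from h import *
s=snap('side');hs=cv2.cvtColor(s,cv2.COLOR_RGB2HSV)
for lo in(150,165,180):
    m=((hs[:,:,1]<90)&(hs[:,:,2]>lo)).astype(np.uint8)*255
    for c in cv2.findContours(m,0,1)[0]:
        if 60<cv2.contourArea(c)<1500 and cv2.boundingRect(c)[0]<380: print(lo,cv2.boundingRect(c),cv2.contourArea(c),cv2.boxPoints(cv2.minAreaRect(c)).round(1).tolist())
for u,v,z in((77.7,29,8),(77.7,-29,8),(8,-29,8),(8,29,8)): print(proj('side',(*tr(u,v),z/1e3)))
E
```

```text
clock: 35.43
tool_pos: [0.5467, -0.0365, 0.2321]
tcp_rot: [180.0, -0.0, -8.3]
wrist_force: [-0.5, 0.7, 0.2]
opening: 0.0545
grasp_force: 0.0
clock: 35.6
tool_pos: [0.5468, -0.0365, 0.2322]
tcp_rot: [180.0, -0.0, -8.3]
wrist_force: [0.3, -0.2, -0.4]
opening: 0.0544
grasp_force: 0.0
clock: 36.1
tool_pos: [0.5468, -0.0365, 0.2325]
tcp_rot: [-180.0, -0.0, -8.3]
wrist_force: [-2.1, 0.1, 5.5]
opening: 0.0434
grasp_force: 60.6
150 (95, 451, 43, 10) 128.5 [[94.80000305175781, 454.0], [136.89999389648438, 450.70001220703125], [137.5, 458.0], [95.30000305175781, 461.29998779296875]]
150 (74, 434, 20, 23) 67.5 [[71.19999694824219, 438.29998779296875], [76.0, 434.0], [94.5, 454.70001220703125], [89.69999694824219, 459.0]]
150 (320, 378, 33, 30) 721.5 [[320.0, 378.0], [352.0, 378.0], [352.0, 407.0], [320.0, 407.0]]
150 (316, 352, 41, 25) 114.5 [[316.0, 352.0], [356.0, 352.0], [356.0, 376.0], [316.0, 376.0]]
150 (224, 241, 28, 27) 326.5 [[223.0, 257.0], [241.0, 239.0], [252.0, 250.0], [234.0, 268.0]]
150 (41, 223, 22, 28) 290.5 [[41.0, 223.0], [62.0, 223.0], [62.0, 250.0], [41.0, 250.0]]
150 (112,
[... 677 characters left out ...]
25878906, 254.3000030517578]]
180 (321, 379, 30, 28) 598.0 [[321.0, 379.0], [350.0, 379.0], [350.0, 406.0], [321.0, 406.0]]
180 (225, 242, 27, 25) 261.0 [[224.0, 257.0], [241.0, 240.0], [251.0, 250.0], [234.0, 267.0]]
180 (112, 227, 49, 48) 723.0 [[101.5999984741211, 261.0], [148.89999389648438, 223.10000610351562], [160.1999969482422, 237.1999969482422], [112.9000015258789, 275.1000061035156]]
180 (41, 223, 22, 27) 250.5 [[40.79999923706055, 236.8000030517578], [61.79999923706055, 222.8000030517578], [73.4000015258789, 240.10000610351562], [52.400001525878906, 254.10000610351562]]
[243.38950852 245.63960813]
[255.40367088 256.01353953]
[236.14706626 268.26084425]
[224.24310481 257.45124634]
```

Run:
```python
from h import *
r=lambda x,y:(190+(x-390)/3,240+y/3)
for a,b in (((252,251),r(583,124)),((241.5,240.5),r(512,133)),((224,257.5),r(523,215)),((235,268),r(593,207))):
    P,e=two(a,b);print(tf(P),P[2].round(4),e.round(4))
s=snap('side');hs=cv2.cvtColor(s,cv2.COLOR_RGB2HSV)
m=((hs[:,:,1]<90)&(hs[:,:,2]>150)).astype(np.uint8)*255
c=[c for c in cv2.findContours(m,0,1)[0] if cv2.boundingRect(c)[:2]==(224,241)]
for k in c: print(cv2.convexHull(k)[:,0].tolist())
for n,pts in dict(flat=[(72,0)],tilt=[]).items(): pass
for h in(8,18,28): print(h,[proj('side',(*tr(u,v),h/1e3)).round(1).tolist()+proj('top',(*tr(u,v),h/1e3)).round(1).tolist() for u,v in((77,30),(77,-28))])
```

```text
[ 73.2 -29.8] 0.0336 0.0083
[75.3 27.4] 0.0327 0.0035
[ 8.7 30.4] 0.0062 0.0015
[  7.2 -28. ] 0.0091 0.0037
[[243, 241], [251, 249], [251, 251], [235, 267], [234, 267], [226, 260], [224, 258], [224, 256], [231, 249], [240, 241]]
8 [[243.0, 245.6, 231.3, 284.6], [255.0, 256.0, 254.2, 281.6]]
18 [[242.6, 243.2, 230.5, 284.5], [254.7, 253.6, 253.6, 281.5]]
28 [[242.2, 240.9, 229.6, 284.4], [254.3, 251.2, 253.0, 281.4]]
```

The back edge of A is at z≈32 mm, so it rests on the tray's +x wall. Let B go (still in its seat) and push A off the wall with closed fingers behind its panel.

```bash
python3 -m inch '[[[0,0,0,0,0,0],[0,0,0,0,0,0],[0,0,0,0,0,0],[0,0,0,0,0,0]]]' 0.7
python3 -m inch '[[[0,0,-2,0,0,0],[0,0,-4,0,0,0],[0,0,-7,0,0,0],[0,0,-10,0,0,0],[0,0,-12,0,0,0],[0,0,-12,0,0,0]]]'
python3 - <<'E'
from h import *
t=snap('top');print([w for w in whites(t) if 340<w[0][0]<380])
a=tr(85);plan((*a,.32,TY),(*a,.213,TY))
E
```

```text
clock: 36.53
tool_pos: [0.5466, -0.0364, 0.2318]
tcp_rot: [180.0, -0.0, -8.3]
wrist_force: [-0.3, 0.4, -0.2]
opening: 0.0599
grasp_force: 0.0
clock: 37.03
tool_pos: [0.5486, -0.0374, 0.3564]
tcp_rot: [-179.9, -0.5, -8.3]
wrist_force: [0.8, -0.3, -0.1]
opening: 0.0597
grasp_force: 0.0
[]
at [ 0.5478 -0.0368  0.3543] [-179.93   -0.3    -8.26] F [-0.4  0.2 -0.1]
[-8.19, -28.36, 3.42] [-0.03, -0.3, -13.86] rows 7.1
[0.0, -0.0, 10.7] [0.0, 0.0, 0.0] rows 2.6
```

```bash
python3 -m inch '[[[-1.1,-4,0.4,0,0,-2],[-2.2,-8,0.8,0,0,-4],[-3.4,-12,1.2,0,0,-6],[-4.5,-16,1.6,0,0,-8],[-5.7,-20,2,0,0,-10],[-6.9,-24,2.6,0,0,-12],[-8.2,-28.4,3.4,0,0,-13.9],[-8.2,-28.4,3.4,0,0,-13.9]]]' 0 20
python3 -m inch '[[[0,0,2,0,0,0],[0,0,4,0,0,0],[0,0,6,0,0,0],[0,0,8,0,0,0],[0,0,9.5,0,0,0],[0,0,9.5,0,0,0],[0,0,9.5,0,0,0]]]'
python3 -c "
from h import *
a=tr(85);plan((*a,.213,TY))"
```

```text
clock: 37.75
tool_pos: [0.5026, 0.2666, 0.3145]
tcp_rot: [-179.9, 0.3, 6.5]
wrist_force: [-1.4, 1.6, -0.1]
opening: 0.0
grasp_force: 0.0
clock: 38.33
tool_pos: [0.5057, 0.2557, 0.2216]
tcp_rot: [179.9, 0.2, 5.6]
wrist_force: [-0.6, 0.7, -0.1]
opening: -0.0003
grasp_force: 0.0
at [0.5057 0.2557 0.2216] [1.7987e+02 1.6000e-01 5.6100e+00] F [-0.6  0.7 -0.1]
[0.19, 0.02, 0.86] [0.13, 0.16, 0.01] rows 0.2
```

```bash
python3 -m inch '[[[0.6,0,0,0,0,0],[1.2,0.4,0.5,0,0,0],[1.2,0.4,1.2,0,0,0],[1.2,0.4,1.7,0,0,0],[1.2,0.4,1.7,0,0,0],[1.2,0.4,1.7,0,0,0]]]'
python3 -m inch '[[[-0.3,0,0,0,0,0],[-0.6,0,0,0,0,0],[-0.9,0,0,0,0,0],[-0.9,0,0,0,0,0]]]'
python3 -m inch '[[[-0.2,0,0,0,0,0],[-0.4,0,0,0,0,0],[-0.5,0,0,0,0,0],[-0.5,0,0,0,0,0]]]'
python3 -m inch '[[[-0.2,0,0,0,0,0],[-0.4,0,0,0,0,0],[-0.5,0,0,0,0,0],[-0.5,0,0,0,0,0]]]'
python3 - <<'E'
from h import *
print(tf(ctrl.sense()['tool_pos']))
s=snap('side');hs=cv2.cvtColor(s,cv2.COLOR_RGB2HSV)
m=((hs[:,:,1]<90)&(hs[:,:,2]>150)).astype(np.uint8)*255
print([(cv2.boundingRect(c),cv2.contourArea(c)) for c in cv2.findContours(m,0,1)[0] if 200<cv2.boundingRect(c)[0]<280])
E
```

```text
clock: 38.83
tool_pos: [0.5184, 0.2534, 0.2055]
tcp_rot: [180.0, 0.1, 5.6]
wrist_force: [-0.4, 0.2, 0.2]
opening: 0.0002
grasp_force: 0.0
clock: 39.17
tool_pos: [0.5088, 0.2527, 0.2059]
tcp_rot: [180.0, 0.1, 5.7]
wrist_force: [0.0, -0.5, 0.5]
opening: -0.0004
grasp_force: 0.0
clock: 39.5
tool_pos: [0.5045, 0.2522, 0.206]
tcp_rot: [180.0, 0.0, 5.6]
wrist_force: [0.2, -0.4, 0.6]
opening: -0.0002
grasp_force: 0.1
clock: 39.83
tool_pos: [0.4996, 0.2516, 0.206]
tcp_rot: [180.0, 0.0, 5.6]
wrist_force: [-0.5, -0.1, -0.0]
opening: 0.0
grasp_force: 0.1
[76.6 -3.2]
[((251, 341, 1, 1), 0.0), ((255, 328, 1, 1), 0.0), ((224, 242, 23, 26), 267.0), ((263, 235, 9, 11), 5.5)]
```

```bash
python3 -m inch '[[[-0.2,0,0,0,0,0],[-0.4,0,0,0,0,0],[-0.5,0,0,0,0,0],[-0.5,0,0,0,0,0]]]'
python3 -m inch '[[[-0.2,0,0,0,0,0],[-0.4,0,0,0,0,0],[-0.5,0,0,0,0,0],[-0.5,0,0,0,0,0]]]'
python3 - <<'E'
from h import *
print(tf(ctrl.sense()['tool_pos']))
s=snap('side');hs=cv2.cvtColor(s,cv2.COLOR_RGB2HSV)
m=((hs[:,:,1]<90)&(hs[:,:,2]>150)).astype(np.uint8)*255
print([(cv2.boundingRect(c),cv2.contourArea(c)) for c in cv2.findContours(m,0,1)[0] if 200<cv2.boundingRect(c)[0]<250])
E
python3 -m inch '[[[0,0,-2,0,0,0],[0,0,-4,0,0,0],[0,0,-7,0,0,0],[0,-3,-10,0,0,0],[0,-6,-12,0,0,0],[0,-10,-12,0,0,0],[0,-14,-12,0,0,0],[0,-14,-12,0,0,0]]]'
cat >> h.py <<'E'
def hull(im,x,y,w,h,lo=150):
    hs=cv2.cvtColor(im,cv2.COLOR_RGB2HSV);m=np.zeros(im.shape[:2],np.uint8)
    m[y:y+h,x:x+w]=((hs[y:y+h,x:x+w,1]<90)&(hs[y:y+h,x:x+w,2]>lo))*255
    c=max(cv2.findContours(m,0,1)[0],key=cv2.contourArea);q=cv2.minAreaRect(c)
    b=cv2.boxPoints(q);print(cv2.contourArea(c),b.round(1).tolist());return b
E
python3 - <<'E'
from h import *
A=hull(snap('side'),205,225,60,60);B=hull(snap('top'),215,270,60,60,130)
for b in B: print('top z8',tf(onz('top',b,.008)))
for a in A:
    r=[two(a,b) for b in B];k=min(r,key=lambda x:x[1]);print(tf(k[0]),k[0][2].round(4),k[1].round(4))
E
```

```text
clock: 40.22
tool_pos: [0.4944, 0.2511, 0.2058]
tcp_rot: [180.0, 0.0, 5.6]
wrist_force: [-0.1, -0.2, -0.5]
opening: -0.0001
grasp_force: 0.0
clock: 40.55
tool_pos: [0.4894, 0.2507, 0.2059]
tcp_rot: [180.0, 0.0, 5.6]
wrist_force: [-0.9, 0.3, -0.8]
opening: -0.0003
grasp_force: 0.0
[66.5 -3.2]
[((237, 266, 1, 1), 0.0), ((240, 262, 4, 3), 1.0), ((246, 260, 1, 1), 0.0), ((223, 248, 23, 21), 218.0)]
clock: 41.27
tool_pos: [0.4725, 0.4016, 0.3263]
tcp_rot: [-179.6, -0.1, 6.5]
wrist_force: [-1.0, 1.4, 0.1]
opening: 0.0001
grasp_force: 0.0
6.5 [[223.0, 257.0], [226.0, 257.0], [226.0, 260.0], [223.0, 260.0]]
61.0 [[227.6999969482422, 302.5], [234.39999389648438, 298.1000061035156], [243.5, 311.70001220703125], [236.8000030517578, 316.20001220703125]]
top z8 [33.8 43.6]
top z8 [42.7 25.8]
top z8 [6.5 7. ]
top z8 [-2.3 24.7]
[-1.  21.1] 0.0228 0.0023
[4.4 4.4] 0.032 0.0062
[4.1 7.1] 0.0174 0.0064
[-1.4 24. ] 0.008 0.0023
```

```bash
python3 -m inch '[[[0.5,4,0,0,0,0],[1,8,0,0,0,0],[2,12,0,0,0,0],[3,16,0,0,0,0],[4,20,0,0,0,0],[5,24,0,0,0,0],[6,28,0,0,0,0],[6.5,32,0,0,0,0]]]' 0.64 40
python3 -m inch '[[[0.5,4,0,0,0,0],[0.9,8,0,0,0,0],[0.9,10,0,0,0,0],[0.9,10,0,0,0,0]]]'
python3 - <<'E'
from h import *
A=hull(snap('side'),205,225,60,60);B=hull(snap('top'),215,270,60,60,130)
for b in B: print('top z8',tf(onz('top',b,.008)))
for a in A:
    r=[two(a,b) for b in B];k=min(r,key=lambda x:x[1]);print(tf(k[0]),k[0][2].round(4),k[1].round(4))
g=bw(-17,0);plan((g[0],g[1],.30,-8.4),(g[0],g[1],.245,-8.4))
E
```

```text
clock: 42.03
tool_pos: [0.5723, 0.0738, 0.3262]
tcp_rot: [179.9, -0.0, 5.5]
wrist_force: [0.9, 0.4, 0.4]
opening: 0.0544
grasp_force: 0.0
clock: 42.37
tool_pos: [0.5893, -0.0312, 0.327]
tcp_rot: [179.7, -0.0, 4.8]
wrist_force: [-0.1, -1.5, -0.2]
opening: 0.0544
grasp_force: 0.0
269.5 [[222.10000610351562, 257.6000061035156], [243.5, 243.3000030517578], [252.1999969482422, 256.20001220703125], [230.6999969482422, 270.5]]
650.0 [[231.10000610351562, 284.1000061035156], [254.6999969482422, 281.5], [258.0, 311.1000061035156], [234.39999389648438, 313.70001220703125]]
top z8 [78.2 30.3]
top z8 [ 77.2 -29.2]
top z8 [  3.4 -29.2]
top z8 [ 4.3 29.9]
[ 3.3 30.3] 0.0098 0.0027
[78.2 27.8] 0.0184 0.0011
[ 73.4 -26.7] 0.009 0.0091
[ -1.7 -24.9] 0.0027 0.0119
at [ 0.5899 -0.0241  0.3261] [1.7996e+02 4.0000e-02 5.2700e+00] F [ 0.2  0.9 -0.1]
[-4.39, 0.82, 2.61] [0.04, 0.03, 13.67] rows 1.9
[0.0, -0.0, 5.5] [0.0, 0.0, 0.0] rows 1.3
```

A is now flat: u = 4..77.5 mm, full 72 mm length, all heights near the floor. Pick up cover B.

```bash
python3 -m inch '[[[-1.5,0.3,1,0,0,5],[-3,0.6,2,0,0,10],[-4.4,0.9,2.6,0,0,13.7],[-4.4,0.9,2.6,0,0,13.7],[-4.4,0.9,2.6,0,0,13.7],[-4.4,0.9,2.6,0,0,13.7]]]'
python3 -m inch '[[[0,0,1.5,0,0,0],[0,0,3,0,0,0],[0,0,4.5,0,0,0],[0,0,5.5,0,0,0],[0,0,5.5,0,0,0],[0,0,5.5,0,0,0]]]'
python3 -c "
from h import *
g=bw(-17,0);plan((g[0],g[1],.2325,-8.4))"
```

```text
clock: 42.97
tool_pos: [0.549, -0.0325, 0.3005]
tcp_rot: [-180.0, -0.1, -7.9]
wrist_force: [0.1, 0.6, 0.0]
opening: 0.0548
grasp_force: 0.0
clock: 43.47
tool_pos: [0.5476, -0.0341, 0.2437]
tcp_rot: [179.9, 0.1, -8.1]
wrist_force: [-0.1, -0.3, 1.1]
opening: 0.0544
grasp_force: 0.0
at [ 0.5476 -0.0341  0.2437] [ 1.7992e+02  1.4000e-01 -8.0800e+00] F [-0.1 -0.3  1.1]
[-0.02, 0.22, 1.12] [0.08, 0.14, 0.32] rows 0.3
```

```bash
python3 -m inch '[[[0,0.2,0.4,0,0,0],[0,0.2,0.8,0,0,0],[0,0.2,1.05,0,0,0],[0,0.2,1.05,0,0,0],[0,0.2,1.05,0,0,0]]]'
python3 -m inch '[[[0,0,0,0,0,0],[0,0,0,0,0,0],[0,0,0,0,0,0],[0,0,0,0,0,0],[0,0,0,0,0,0],[0,0,0,0,0,0]]]' 0.4 45
python3 -m inch '[[[-0.2,0,-0.05,0,0,0],[-0.5,0,-0.12,0,0,0],[-0.8,0,-0.25,0,0,0],[-1.1,0,-0.4,0,0,0],[-1.4,0,-0.7,0,0,0],[-1.4,0,-0.7,0,0,0]]]'
python3 -m inch '[[[-0.2,0,-1,0,0,0],[-0.4,0,-3,0,0,0],[-0.6,0,-5,0,0,0],[-0.6,0,-7,0,0,0],[-0.6,0,-9,0,0,0],[-0.6,0,-11,0,0,0],[-0.6,0,-12,0,0,0],[-0.6,0,-12,0,0,0]]]'
python3 - <<'E'
from h import *
a=tr(-37-17-26)
plan((.45,.09,.36,0),(*a,.30,TY,-8.6))
E
```

```text
clock: 43.88
tool_pos: [0.5479, -0.0359, 0.2347]
tcp_rot: [180.0, -0.0, -8.1]
wrist_force: [0.0, 0.7, 0.6]
opening: 0.0547
grasp_force: 0.0
clock: 44.38
tool_pos: [0.548, -0.0359, 0.235]
tcp_rot: [-180.0, -0.0, -8.0]
wrist_force: [-1.8, 0.5, 4.5]
opening: 0.0436
grasp_force: 45.7
clock: 44.88
tool_pos: [0.5321, -0.0338, 0.241]
tcp_rot: [-180.0, 0.2, -8.1]
wrist_force: [-0.3, -0.6, 0.1]
opening: 0.0442
grasp_force: 45.9
clock: 45.55
tool_pos: [0.5285, -0.0334, 0.3635]
tcp_rot: [-179.9, -0.2, -8.1]
wrist_force: [0.5, 0.2, -1.3]
opening: 0.0437
grasp_force: 46.0
at [ 0.5285 -0.0334  0.3635] [-179.93   -0.19   -8.06] F [ 0.5  0.2 -1.3]
[-9.5, -11.12, 0.34] [-0.06, -0.19, -8.06] rows 3.5
[-10.66, -14.96, 6.0] [0.42, 8.59, -5.59] rows 4.6
```

```bash
python3 -m inch '[[[-1.9,-2.2,0,0,0,-1.6],[-3.8,-4.4,0,0,0,-3.2],[-5.7,-6.6,0,0,0,-4.8],[-7.6,-8.8,0.2,0,0,-6.4],[-9.5,-11.1,0.3,0,0,-8],[-9.5,-11.1,0.3,0,0,-8]]]'
python3 -m inch '[[[-1.4,-2.6,0.7,0,0,-1],[-2.8,-5.2,1.4,0,0,-2],[-4.2,-7.8,2.1,0,0,-3],[-5.6,-10.4,2.8,0,0,-4],[-7,-13,3.4,0,0,-5],[-8.1,-15.2,4,0,0,-5.6],[-8.1,-15.2,4,0,0,-5.6],[-8.1,-15.2,4,0,0,-5.6]]]'
python3 - <<'E'
from h import *
ctrl.camera('top')
t=snap('top','b1t.png');s=snap('side','b1s.png');S=ctrl.sense();print(S['tool_pos'],tf(S['tool_pos']),S['tcp_rot'])
hs=cv2.cvtColor(t,cv2.COLOR_RGB2HSV)
for n,im in(('top',t),('side',s)):
    hs=cv2.cvtColor(im,cv2.COLOR_RGB2HSV);m=((hs[:,:,1]<90)&(hs[:,:,2]>145)).astype(np.uint8)*255
    for c in cv2.findContours(m,0,1)[0]:
        x,y,w,h=cv2.boundingRect(c)
        if cv2.contourArea(c)>40 and 150<x<300 and 150<y<360:
            q=cv2.approxPolyDP(cv2.convexHull(c),2.5,True)[:,0].tolist();print(n,cv2.contourArea(c),q)
E
```

```text
clock: 46.05
tool_pos: [0.4452, 0.0972, 0.3561]
tcp_rot: [-179.9, 0.4, 0.7]
wrist_force: [-0.2, 0.2, -0.9]
opening: 0.0437
grasp_force: 46.0
clock: 46.72
tool_pos: [0.3671, 0.243, 0.3172]
tcp_rot: [179.8, 0.1, 5.8]
wrist_force: [0.2, -0.3, -1.2]
opening: 0.0434
grasp_force: 46.0
[0.3689046  0.24095516 0.31812897] [-54.5  -1.1] [1.79923584e+02 2.69005813e-02 5.42302349e+00]
top 195.0 [[249, 316], [237, 329], [225, 328], [226, 318]]
top 595.5 [[253, 282], [257, 307], [235, 313], [232, 285]]
side 247.0 [[252, 256], [234, 264], [223, 259], [240, 247]]
```

Run:
```python
from h import *
t=cv2.imread('pics/b1t.png')[:,:,::-1];s=cv2.imread('pics/b1s.png')[:,:,::-1]
for z in(.13,.14,.15): print(z,[(proj('side',(*tr(u,v),z)).round(1).tolist(),proj('top',(*tr(u,v),z)).round(1).tolist()) for u,v in((-1,28),(-1,-30),(-73,-30),(-73,28))])
x0,y0=150,195
hs=cv2.cvtColor(s.copy(),cv2.COLOR_RGB2HSV)
for y in range(195,262,3): print(y,hs[y,160:252:4,2].tolist())
print()
hs=cv2.cvtColor(t.copy(),cv2.COLOR_RGB2HSV)
for y in range(306,336,2): print(y,hs[y,214:262:2,2].tolist())
```

```text
0.13 [([215.5, 229.1], [224.6, 318.7]), ([228.0, 240.1], [250.4, 315.4]), ([205.7, 253.5], [254.1, 348.3]), ([193.4, 242.0], [228.0, 351.6])]
0.14 [([215.0, 226.5], [223.6, 319.0]), ([227.5, 237.4], [249.7, 315.6]), ([205.1, 250.8], [253.3, 348.8]), ([192.7, 239.4], [227.0, 352.2])]
0.15 [([214.4, 223.9], [222.5, 319.2]), ([227.0, 234.8], [248.9, 315.9]), ([204.5, 248.2], [252.6, 349.4]), ([192.0, 236.8], [226.0, 352.8])]
195 [130, 131, 133, 130, 76, 64, 57, 59, 62, 82, 52, 30, 78, 127, 129, 128, 127, 128, 132, 130, 130, 131, 131]
198 [130, 130, 133, 134, 110, 35, 65, 72, 65, 39, 20, 28, 58, 121, 128, 131, 127, 128, 132, 126, 129, 126, 132]
201 [128, 125, 130, 129, 120, 25, 32, 26, 33, 24, 33, 24, 41, 108, 130, 129, 126, 135, 130, 130, 126, 127, 128]
204 [125, 131, 128, 131, 133, 24, 27, 30, 31, 27, 24, 26, 52, 102, 130, 136, 133, 126, 127, 130, 131, 129, 129]
207 [127, 126, 131, 129, 129, 38, 36, 30, 28, 29, 26, 27, 98, 103, 132, 127, 131, 131, 129, 128, 129, 130, 126]
210 [129, 132, 129, 133, 130, 108, 26, 29, 32, 33, 32, 25, 108, 89, 74, 119, 130, 129, 126, 128, 132, 127, 127]
213
[... 2832 characters left out ...]
171, 180, 180, 177, 125, 87, 90, 88, 87, 29, 30, 30, 25, 29]
324 [111, 68, 31, 25, 59, 110, 167, 178, 181, 179, 180, 178, 181, 152, 92, 86, 90, 81, 88, 32, 25, 28, 23, 20]
326 [118, 84, 18, 15, 59, 102, 168, 178, 180, 177, 177, 180, 177, 104, 89, 91, 88, 85, 94, 40, 20, 27, 21, 24]
328 [117, 92, 18, 15, 40, 96, 170, 177, 182, 183, 180, 181, 153, 88, 93, 90, 90, 87, 91, 33, 29, 27, 28, 26]
330 [124, 97, 30, 24, 26, 50, 86, 101, 119, 171, 177, 142, 105, 86, 89, 90, 92, 82, 89, 46, 28, 30, 28, 27]
332 [77, 58, 32, 25, 29, 31, 23, 5, 17, 35, 58, 83, 88, 94, 89, 92, 93, 85, 90, 51, 21, 22, 28, 27]
334 [29, 43, 40, 41, 36, 29, 35, 33, 28, 23, 14, 35, 65, 91, 96, 92, 87, 84, 93, 74, 30, 25, 15, 32]
```

B hangs about 17° nose-up in the grip: its back edge is at z≈0.127 m, u≈+1. So I'll tilt the tool further before laying it down.

Run:
```python
from h import *
a=tr(-100.4,0)
plan((*a,.29,TY,-15),(*a,.20,TY,-15),(*a,.177,TY,-15))
```

```text
at [0.3689 0.241  0.3181] [1.7992e+02 3.0000e-02 5.4200e+00] F [-0.  -0.8 -0.4]
[-4.59, -0.1, 2.81] [0.1, 15.03, -0.17] rows 2.1
[-2.33, -0.0, 8.69] [0.0, 0.0, 0.0] rows 2.2
[-0.6, -0.0, 2.22] [0.0, 0.0, 0.0] rows 0.6
```

```bash
python3 -m inch '[[[-1.5,-0.1,1,0,5,0],[-3,-0.1,2,0,10,0],[-4.6,-0.1,2.8,0,15,0],[-4.6,-0.1,2.8,0,15,0],[-4.6,-0.1,2.8,0,15,0],[-4.6,-0.1,2.8,0,15,0]]]'
python3 -m inch '[[[-0.5,0,2,0,0,0],[-1,0,4,0,0,0],[-1.6,0,6,0,0,0],[-2.3,0,8.7,0,0,0],[-2.3,0,8.7,0,0,0],[-2.3,0,8.7,0,0,0]]]'
python3 - <<'E'
from h import *
S=ctrl.sense();print(tf(S['tool_pos']),S['tool_pos'][2],S['tcp_rot'].round(1))
t=snap('top','b2.png');hs=cv2.cvtColor(t,cv2.COLOR_RGB2HSV)
for y in range(304,330,2): print(y,hs[y,216:266:2,2].tolist())
for z in(.03,.04): print(z,[proj('top',(*tr(u,v),z)).round(1).tolist() for u,v in((0,28),(0,-30),(4,-30))])
E
```

```text
clock: 47.37
tool_pos: [0.3225, 0.2378, 0.29]
tcp_rot: [-180.0, -14.8, 5.5]
wrist_force: [-0.7, 0.1, -0.1]
opening: 0.0438
grasp_force: 46.0
clock: 47.87
tool_pos: [0.3241, 0.2368, 0.1983]
tcp_rot: [179.6, -14.9, 5.4]
wrist_force: [0.3, -1.5, 0.0]
opening: 0.0434
grasp_force: 46.2
[-99.4  -0.9] 0.19826975636480954 [179.6 -14.9   5.4]
304 [25, 32, 54, 71, 72, 73, 67, 66, 69, 179, 193, 204, 202, 201, 205, 207, 201, 204, 204, 145, 175, 74, 67, 65, 69]
306 [18, 30, 57, 71, 73, 70, 71, 69, 62, 174, 191, 202, 205, 203, 204, 207, 207, 199, 203, 142, 177, 93, 69, 68, 70]
308 [28, 20, 31, 67, 67, 71, 72, 69, 69, 157, 205, 207, 200, 208, 205, 185, 179, 202, 198, 189, 209, 104, 65, 66, 69]
310 [26, 20, 22, 70, 71, 73, 64, 70, 65, 136, 205, 201, 192, 204, 208, 208, 209, 204, 207, 208, 185, 95, 40, 49, 68]
312 [38, 16, 29, 72, 73, 66, 70, 69, 65, 122, 206, 205, 201, 152, 133, 132, 130, 94, 95, 88, 109, 70, 29, 33, 68]
314 [32, 30, 34, 69, 70, 71, 69, 72, 62, 82, 120, 129, 131, 160, 177, 180, 185, 198, 204, 200, 206, 142, 25, 31, 70]
316 [43, 28, 7, 55, 72, 72, 70, 70, 65, 145, 206, 205, 207, 207,
[... 163 characters left out ...]
22, 59]
320 [52, 14, 27, 56, 71, 66, 71, 71, 68, 113, 184, 197, 202, 203, 204, 203, 203, 204, 203, 203, 119, 176, 39, 32, 61]
322 [58, 26, 27, 58, 69, 73, 73, 67, 69, 90, 189, 208, 203, 205, 204, 205, 202, 203, 204, 204, 137, 170, 53, 30, 58]
324 [70, 24, 16, 61, 69, 68, 74, 68, 71, 83, 198, 205, 204, 207, 207, 199, 203, 203, 202, 204, 143, 174, 54, 29, 55]
326 [83, 25, 21, 54, 70, 75, 73, 71, 69, 75, 189, 204, 206, 204, 203, 205, 204, 202, 200, 205, 139, 173, 83, 25, 35]
328 [84, 30, 7, 45, 69, 75, 72, 72, 70, 74, 180, 199, 204, 207, 203, 204, 204, 201, 200, 202, 154, 171, 88, 29, 27]
0.03 [[233.6, 315.9], [257.2, 312.8], [257.0, 311.2]]
0.04 [[232.7, 316.1], [256.5, 313.0], [256.4, 311.4]]
```

```bash
python3 -m inch '[[[-0.4,0,0.6,0,0,0],[-0.6,0,1.2,0,0,0],[-0.7,0,1.6,0,0,0],[-0.7,0,1.6,0,0,0],[-0.7,0,1.6,0,0,0]]]'
python3 -m inch '[[[-0.05,0,0.2,0,0,0],[-0.1,0,0.4,0,0,0],[-0.1,0,0.4,0,0,0]]]'
python3 -m inch '[[[-0.02,0,0.1,0,0,0],[-0.05,0,0.2,0,0,0],[-0.05,0,0.2,0,0,0]]]'
```

```text
clock: 48.33
tool_pos: [0.3214, 0.2389, 0.1841]
tcp_rot: [-179.9, -15.1, 5.5]
wrist_force: [-1.0, -0.1, -0.3]
opening: 0.0434
grasp_force: 46.2
clock: 48.58
tool_pos: [0.3207, 0.2387, 0.1792]
tcp_rot: [-180.0, -15.0, 5.6]
wrist_force: [-0.2, -0.4, 0.4]
opening: 0.0438
grasp_force: 46.3
clock: 48.83
tool_pos: [0.3215, 0.2388, 0.1777]
tcp_rot: [-179.9, -15.1, 5.5]
wrist_force: [-2.5, -1.0, 12.4]
opening: 0.0438
grasp_force: 46.9
```

```bash
python3 -m inch '[[[0,0,-0.1,0,0,0],[0,0,-0.1,0,0,0],[0,0,-0.1,0,0,0],[0,0,-0.1,0,0,0],[0,0,-0.1,0,0,0]]]' 0.66
python3 -m inch '[[[0,0,-1,0,0,0],[0,0,-3,0,0,0],[0,0,-6,0,0,0],[0,0,-9,0,0,0],[0,0,-12,0,0,0],[0,0,-14,0,0,0],[0,0,-14,0,0,0]]]'
python3 -m inch '[[[2,4,0,0,-3,0],[4,8,0,0,-6,0],[6,12,0,0,-9,0],[8,16,0,0,-12,0],[10,20,0,0,-15,0],[12,24,0,0,-15,0],[14,28,0,0,-15,0],[16,30,0,0,-15,0]]]' 1
python3 - <<'E'
from h import *
S=ctrl.sense();print(S['tool_pos'].round(3),S['tcp_rot'].round(1))
t=snap('top','c1.png');s=snap('side','c1s.png')
for n,im in(('top',t),('side',s)):
    hs=cv2.cvtColor(im,cv2.COLOR_RGB2HSV);m=((hs[:,:,1]<90)&(hs[:,:,2]>145)).astype(np.uint8)*255
    for c in cv2.findContours(m,0,1)[0]:
        x,y,w,h=cv2.boundingRect(c)
        if cv2.contourArea(c)>40 and 170<x<300 and 200<y<360: print(n,cv2.contourArea(c),cv2.approxPolyDP(cv2.convexHull(c),2,True)[:,0].tolist())
for c in(40.5,-38): print(c,[(proj('top',(*tr(c+u,v),.008)).round(0).tolist(),proj('side',(*tr(c+u,v),.008)).round(0).tolist()) for u,v in((36,28),(36,-30),(-36,-30),(-36,28))])
E
```

```text
clock: 49.25
tool_pos: [0.3202, 0.2384, 0.1779]
tcp_rot: [180.0, -15.0, 5.6]
wrist_force: [0.4, -0.0, -0.1]
opening: 0.0559
grasp_force: 0.0
clock: 49.83
tool_pos: [0.2845, 0.2416, 0.269]
tcp_rot: [178.6, -10.8, 6.6]
wrist_force: [-2.3, 0.0, -4.3]
opening: 0.0563
grasp_force: 0.0
clock: 50.5
tool_pos: [0.4362, -0.0285, 0.3243]
tcp_rot: [178.8, 3.3, 6.1]
wrist_force: [0.7, 0.3, -0.7]
opening: 0.0854
grasp_force: 0.0
[ 0.436 -0.028  0.324] [178.8   3.3   6.1]
top 645.5 [[257, 313], [260, 342], [238, 344], [235, 316]]
top 626.5 [[253, 282], [257, 310], [235, 313], [232, 285]]
side 307.5 [[221, 260], [230, 270], [210, 282], [200, 271]]
side 272.5 [[242, 247], [252, 256], [233, 268], [223, 258]]
40.5 [([232.0, 285.0], [243.0, 246.0]), ([255.0, 282.0], [255.0, 256.0]), ([258.0, 311.0], [235.0, 269.0]), ([235.0, 314.0], [223.0, 258.0])]
-38 [([235.0, 316.0], [222.0, 259.0]), ([259.0, 313.0], [234.0, 270.0]), ([262.0, 343.0], [213.0, 284.0]), ([239.0, 346.0], [201.0, 272.0])]
```

Both covers lie flat in the tray: their corners in both views match the flat prediction within about 2 px. Back to the opener.

Run:
```python
from h import *
plan((.47,-.17,.44,0),(.565,-.327,.43,-2),(.565,-.327,.322,-2))
```

```text
at [ 0.4385 -0.0294  0.326 ] [178.81   2.95   5.82] F [-0.1  0.3 -0.4]
[1.12, 14.55, -11.18] [1.33, 2.89, 5.85] rows 4.4
[9.5, 15.7, 1.0] [0.0, -0.0, 2.0] rows 4.4
[-0.0, -0.0, 10.8] [0.0, 0.0, 0.0] rows 2.6
```

```bash
python3 -m inch '[[[0.2,2,-2.5,0.3,0.7,1.5],[0.5,5,-5,0.6,1.4,3],[0.7,8,-7.5,0.9,2.1,4.5],[1,11,-10,1.2,2.8,5.8],[1.1,14.5,-11.2,1.3,2.9,5.8],[1.1,14.5,-11.2,1.3,2.9,5.8]]]' 1
python3 -m inch '[[[2,3,0.2,0,0,0.5],[4,6,0.4,0,0,1],[6,9,0.6,0,0,1.5],[8,12,0.8,0,0,2],[9.5,15.7,1,0,0,2],[9.5,15.7,1,0,0,2],[9.5,15.7,1,0,0,2]]]'
python3 -c "
from h import *
plan((.565,-.327,.43,-2),(.565,-.327,.322,-2))"
```

```text
clock: 51.1
tool_pos: [0.4698, -0.174, 0.4405]
tcp_rot: [179.8, -0.0, -0.3]
wrist_force: [0.7, -2.3, -0.3]
opening: 0.0851
grasp_force: 0.0
clock: 51.68
tool_pos: [0.4686, -0.2608, 0.466]
tcp_rot: [179.2, -1.1, -1.7]
wrist_force: [-1.0, -0.0, 0.7]
opening: 0.0855
grasp_force: 0.0
at [ 0.4686 -0.2608  0.466 ] [179.2   -1.09  -1.7 ] F [-1.  -0.   0.7]
[9.76, 6.27, 3.87] [0.8, -1.09, 0.29] rows 2.9
[-0.0, -0.0, 10.8] [0.0, 0.0, 0.0] rows 2.6
```

```bash
python3 -c "
from h import *
print(ctrl.sense()['qpos'].round(1))"
python3 -m inch '[[[2,1.5,1,0.2,-0.2,0],[4,3,2,0.4,-0.5,0],[6,4.5,3,0.6,-0.8,0],[8,5.5,3.8,0.8,-1,0.3],[9.7,6.3,3.8,0.8,-1.1,0.3],[9.7,6.3,3.8,0.8,-1.1,0.3],[9.7,6.3,3.8,0.8,-1.1,0.3]]]'
python3 -c "
from h import *
print(ctrl.sense()['qpos'].round(1))
plan((.565,-.327,.43,-2),(.565,-.327,.322,-2))"
```

```text
[-78.3 -23.5  90.  105.9  25.1  74.3 -86.7]
clock: 52.27
tool_pos: [0.4674, -0.2686, 0.471]
tcp_rot: [179.2, -1.5, -1.8]
wrist_force: [0.3, 0.3, 0.7]
opening: 0.0854
grasp_force: 0.0
[-77.6 -23.5  89.9 105.3  25.   74.5 -85.9]
at [ 0.4674 -0.2686  0.471 ] [179.2   -1.53  -1.83] F [0.3 0.3 0.7]
[9.83, 5.47, 4.44] [0.8, -1.53, 0.16] rows 2.9
[-0.0, -0.0, 10.8] [0.0, 0.0, 0.0] rows 2.6
```

The arm's redundancy has drifted: q3 is at +90 and q2 at −23.5, both at their limits. I'll unwind by going back left and watching the joints.

```bash
cat > q.py <<'E'
from h import *
S=ctrl.sense();print('q',S['qpos'].round(0),'p',S['tool_pos'].round(3),S['tcp_rot'].round(1),'t',round(S['clock'],1))
E
python3 -m inch '[[[0,-3,0,0,0,0],[0,-6,0,0,0,0],[0,-9,0,0,0,0],[0,-12,0,0,0,0],[0,-15,0,0,0,0],[0,-18,0,0,0,0],[0,-18,0,0,0,0],[0,-18,0,0,0,0]]]' >/dev/null; python3 q.py
python3 -m inch '[[[0,-3,0,0,0,0],[0,-6,0,0,0,0],[0,-9,0,0,0,0],[0,-12,0,0,0,0],[0,-15,0,0,0,0],[0,-18,0,0,0,0],[0,-18,0,0,0,0],[0,-18,0,0,0,0]]]'>/dev/null;  python3 q.py
python3 -m inch '[[[3,0,0,0,0,0],[6,0,0,0,0,0],[9,0,0,0,0,0],[12,0,0,0,0,0],[15,0,0,0,0,0],[18,0,0,0,0,0],[20,0,0,0,0,0],[20,0,0,0,0,0]]]' >/dev/null; python3 q.py
```

```text
q [-75. -15.  73. 112.  16.  71. -99.] p [ 0.473 -0.086  0.468] [179.1  -1.5  -1.5] t 52.9
q [ -84.   -4.   67.  112.    5.   69. -111.] p [0.479 0.092 0.466] [179.1  -1.6  -1.7] t 53.6
q [-50.  34.  60.  84. -29.  77. -81.] p [0.682 0.082 0.471] [179.   -1.7  -2. ] t 54.3
```

```bash
python3 -m inch '[[[3,0,0,0,0,0],[6,0,0,0,0,0],[8,1,0,0,0,0],[9,4,0,0,0,0],[9,7,0,0,0,0],[9,10,0,0,0,0],[9,13,0,0,0,0],[9,16,0,0,0,0]]]' >/dev/null; python3 q.py
python3 -m inch '[[[0,3,0,0,0,0],[0,6,0,0,0,0],[0,9,0,0,0,0],[-1,12,0,0,0,0],[-2,15,0,0,0,0],[-3,18,0,0,0,0],[-3,21,0,0,0,0],[-3,23,0,0,0,0]]]' >/dev/null; python3 q.py
```

```text
q [-28.  42.  56.  70. -33.  83. -69.] p [ 0.762 -0.082  0.477] [179.1  -1.5  -2. ] t 54.9
q [ -8.  44.  55.  66. -35.  84. -52.] p [ 0.722 -0.313  0.48 ] [179.   -1.5  -2.3] t 55.6
```

```bash
python3 -m inch '[[[-3,0.3,1,0.2,-0.3,0],[-6,0.6,2,0.4,-0.6,0],[-9,0.9,3,0.6,-0.9,0],[-12,1.2,4,0.8,-1.2,0.2],[-15.5,1.4,4.5,1,-1.5,0.3],[-15.5,1.4,4.5,1,-1.5,0.3],[-15.5,1.4,4.5,1,-1.5,0.3]]]' >/dev/null; python3 q.py
python3 -c "
from h import *
plan((.565,-.327,.43,-2),(.565,-.327,.322,-2))"
```

```text
q [-16.  32.  60.  92. -28.  73. -45.] p [ 0.567 -0.319  0.429] [-1.797e+02  1.000e-01 -2.600e+00] t 56.2
at [ 0.5667 -0.3194  0.4289] [-1.7967e+02  1.1000e-01 -2.6000e+00] F [1.4 0.5 0.1]
[-0.13, 0.76, -0.11] [-0.33, 0.11, -0.6] rows 0.2
[-0.0, -0.0, 10.8] [0.0, 0.0, 0.0] rows 2.6
```

```bash
python3 -m inch '[[[-0.1,0.6,0,-0.3,0.1,-0.6],[-0.1,0.6,2,-0.3,0.1,-0.6],[-0.1,0.6,4,-0.3,0.1,-0.6],[-0.1,0.6,6,-0.3,0.1,-0.6],[-0.1,0.6,8,-0.3,0.1,-0.6],[-0.1,0.6,9,-0.3,0.1,-0.6],[-0.1,0.6,10.5,-0.3,0.1,-0.6],[-0.1,0.6,10.5,-0.3,0.1,-0.6]]]'
python3 -m inch '[[[0,0,0,0,0,0],[0,0,0,0,0,0]]]'; python3 q.py
```

```text
clock: 56.85
tool_pos: [0.5708, -0.3219, 0.3215]
tcp_rot: [180.0, 0.1, -1.5]
wrist_force: [-0.5, 0.4, -0.7]
opening: 0.085
grasp_force: 0.0
clock: 57.02
tool_pos: [0.571, -0.3232, 0.3251]
tcp_rot: [179.8, -0.2, -1.6]
wrist_force: [-0.4, 0.3, 0.6]
opening: 0.0854
grasp_force: 0.0
q [-13.  38.  54.  97. -34.  63. -40.] p [ 0.571 -0.323  0.325] [179.8  -0.2  -1.6] t 57.0
```

```bash
python3 -m inch '[[[-0.3,0.2,0,0,0,0],[-0.6,0.35,0,0,0,0],[-0.6,0.35,0.1,0,0,0],[-0.6,0.35,0.1,0,0,0],[-0.6,0.35,0.1,0,0,0],[-0.6,0.35,0.1,0,0,0]]]'
python3 -m inch '[[[0,0,0,0,0,0],[0,0,0,0,0,0],[0,0,0,0,0,0],[0,0,0,0,0,0],[0,0,0,0,0,0],[0,0,0,0,0,0],[0,0,0,0,0,0],[0,0,0,0,0,0]]]' 0.2 60
python3 -m inch '[[[0,0,-0.5,0,0,0],[0,0,-1,0,0,0],[0,0,-1.5,0,0,0],[0,0,-2,0,0,0],[0,0,-2,0,0,0],[0,0,-2,0,0,0]]]'
```

```text
clock: 57.52
tool_pos: [0.5645, -0.3258, 0.3231]
tcp_rot: [179.9, -0.1, -1.6]
wrist_force: [0.5, 0.7, 0.3]
opening: 0.0854
grasp_force: 0.0
clock: 58.18
tool_pos: [0.5645, -0.3262, 0.3232]
tcp_rot: [179.9, -0.1, -1.6]
wrist_force: [0.1, -0.3, 1.3]
opening: 0.0331
grasp_force: 59.4
clock: 58.68
tool_pos: [0.5645, -0.326, 0.3436]
tcp_rot: [179.9, -0.2, -1.6]
wrist_force: [0.0, 0.1, -0.7]
opening: 0.033
grasp_force: 59.5
```

```bash
python3 -m inch '[[[-1,0,0,0,0,0],[-2,0,0,0,0,0],[-3,0,0,0,0,0],[-4,0,0,0,0,0],[-5,0,0,0,0,0],[-6,0,0,0,0,0],[-6,0,0,0,0,0]]]'
python3 -m inch '[[[0,0,-2,0,0,0],[0,0,-4,0,0,0],[0,0,-6,0,0,0],[0,0,-8,0,0,0],[0,0,-10,0,0,0],[0,0,-12,0,0,0],[0,0,-12,0,0,0],[0,0,-12,0,0,0]]]' >/dev/null
python3 -m inch '[[[-1.5,-0.9,0,0,0,0],[-3,-1.8,0,0,0,0],[-4.5,-2.7,0,0,0,0],[-6,-3.6,0,0,0,0],[-7.5,-4.6,0,0,0,0],[-8.8,-5.5,0,0,0,0],[-8.8,-5.5,0,0,0,0],[-8.8,-5.5,0,0,0,0]]]'
python3 q.py
python3 - <<'E'
from h import *
plan((.418,-.269,.46,-1.6),(.418,-.269,.33,-1.6),(.418,-.269,.31,-1.6))
t=cv2.imread('pics/top0.png');hs=cv2.cvtColor(t,cv2.COLOR_BGR2HSV)
m=((hs[:,:,1]<60)&(hs[:,:,2]>140)).astype(np.uint8)[285:335,435:492]
ys,xs=np.nonzero(m);print('bright bbox',xs.min()+435,xs.max()+435,ys.min()+285,ys.max()+285)
s=cv2.imread('pics/side0.png');hs=cv2.cvtColor(s,cv2.COLOR_BGR2HSV)
m=((hs[:,:,1]<60)&(hs[:,:,2]>140)).astype(np.uint8)[340:420,305:365]
ys,xs=np.nonzero(m);print('side bbox',xs.min()+305,xs.max()+305,ys.min()+340,ys.max()+340)
th=np.linspace(0,2*np.pi,60)
for c in((.418,-.269),(.4225,-.2665)):
  for n in('top','side'):
    for z,r in((.11,.045),(.005,.041)):
        q=np.array([proj(n,(c[0]+r*np.cos(a),c[1]+r*np.sin(a),z)) for a in th]);print(c,n,z,q.min(0).round(1),q.max(0).round(1))
E
```

```text
clock: 59.27
tool_pos: [0.5012, -0.3251, 0.3427]
tcp_rot: [180.0, -0.0, -1.8]
wrist_force: [-1.3, -0.8, -1.4]
opening: 0.0336
grasp_force: 59.6
clock: 60.6
tool_pos: [0.4175, -0.2653, 0.4616]
tcp_rot: [-179.7, -0.3, -1.3]
wrist_force: [0.5, -0.3, -0.8]
opening: 0.0331
grasp_force: 60.4
q [-50.  -0.  79. 111.  -0.  69. -62.] p [ 0.418 -0.265  0.462] [-179.7   -0.3   -1.3] t 60.6
at [ 0.4175 -0.2653  0.4616] [-179.7    -0.25   -1.31] F [ 0.5 -0.3 -0.8]
[0.06, 0.37, 0.16] [-0.3, -0.25, 0.29] rows 0.1
[-0.0, -0.0, 13.0] [0.0, 0.0, 0.0] rows 3.1
[-0.0, -0.0, 2.0] [0.0, 0.0, 0.0] rows 0.5
bright bbox 439 486 291 331
side bbox 316 356 352 407
(0.418, -0.269) top 0.11 [448.5 291.7] [489.1 332.4]
(0.418, -0.269) top 0.005 [439.  293.3] [472.6 327. ]
(0.418, -0.269) side 0.11 [317.5 353.7] [358.1 389.5]
(0.418, -0.269) side 0.005 [320.  379.4] [354.9 411.1]
(0.4225, -0.2665) top 0.11 [447.2 289.7] [487.8 330.4]
(0.4225, -0.2665) top 0.005 [437.9 291.5] [471.4 325.2]
(0.4225, -0.2665) side 0.11 [318.5 352. ] [358.9 387.5]
(0.4225, -0.2665) side 0.005 [320.9 377.6] [355.7 409.2]
```

```bash
python3 -m inch '[[[0.3,0,2,0,0,0],[0.3,0,4,0,0,0],[0.3,0,6,0,0,0],[0.3,0,8,0,0,0],[0.3,0,10,0,0,0],[0.3,0,12,0,0,0],[0.3,0,13,0,0,0],[0.3,0,13,0,0,0]]]'
python3 q.py; python3 -c "
from h import *
plan((.421,-.266,.31,-1.6))"
```

```text
clock: 61.27
tool_pos: [0.4199, -0.2676, 0.3287]
tcp_rot: [179.8, 0.4, -1.7]
wrist_force: [-0.3, 0.6, -1.0]
opening: 0.0329
grasp_force: 60.4
q [-29.  21.  67. 118. -23.  56. -42.] p [ 0.42  -0.268  0.329] [179.8   0.4  -1.7] t 61.3
at [ 0.4199 -0.2676  0.3287] [179.8    0.45  -1.74] F [-0.3  0.6 -1. ]
[0.12, -0.17, 1.87] [0.19, 0.45, -0.14] rows 0.5
```

Now feel down to the beaker floor.

```bash
python3 -m inch '[[[0,0,0.5,0.2,0.3,0],[0,0,1,0.2,0.3,0],[0,0,1.4,0.2,0.3,0],[0,0,1.4,0.2,0.3,0],[0,0,1.4,0.2,0.3,0]]]'
python3 -m inch '[[[0,0,0.15,0,0,0],[0,0,0.3,0,0,0],[0,0,0.3,0,0,0],[0,0,0.3,0,0,0]]]'
python3 -m inch '[[[0,0,0.1,0,0,0],[0,0,0.2,0,0,0],[0,0,0.2,0,0,0],[0,0,0.2,0,0,0]]]'
```

```text
clock: 61.68
tool_pos: [0.4212, -0.267, 0.319]
tcp_rot: [-179.9, -0.5, -1.6]
wrist_force: [0.6, -0.5, -0.7]
opening: 0.0329
grasp_force: 60.5
clock: 62.02
tool_pos: [0.421, -0.2669, 0.3157]
tcp_rot: [-179.9, -0.4, -1.6]
wrist_force: [-0.7, 0.3, -0.9]
opening: 0.0328
grasp_force: 60.5
clock: 62.35
tool_pos: [0.421, -0.267, 0.3135]
tcp_rot: [-179.9, -0.4, -1.6]
wrist_force: [-1.0, -0.7, -1.1]
opening: 0.0329
grasp_force: 60.5
```

```bash
python3 -m inch '[[[0,0,0.1,0,0,0],[0,0,0.2,0,0,0],[0,0,0.2,0,0,0],[0,0,0.2,0,0,0]]]' | grep -E 'tool|wrist'
python3 -m inch '[[[0,0,0.1,0,0,0],[0,0,0.2,0,0,0],[0,0,0.2,0,0,0],[0,0,0.2,0,0,0]]]' | grep -E 'tool|wrist'
python3 -m inch '[[[0,0,0.1,0,0.2,0],[0,0,0.1,0,0.2,0],[0,0,0.1,0,0.2,0]]]' | grep -E 'tool|wrist'
```

```text
tool_pos: [0.421, -0.267, 0.3115]
wrist_force: [-0.5, 0.7, -1.0]
tool_pos: [0.4209, -0.267, 0.3095]
wrist_force: [0.9, -1.0, -1.0]
tool_pos: [0.421, -0.2674, 0.3092]
wrist_force: [-2.3, 1.3, 6.0]
```

```bash
python3 -m inch '[[[0,0,-0.1,0,0.2,0],[0,0,-0.1,0,0.2,0],[0,0,-0.1,0,0.2,0]]]' | grep -E 'tool|wrist'
python3 -m inch '[[[0,0,0,0,0,0],[0,0,0,0,0,0],[0,0,0,0,0,0],[0,0,0,0,0,0],[0,0,0,0,0,0],[0,0,0,0,0,0]]]' 0.6
python3 -m inch '[[[0,0,-1,0,0,0],[0,0,-2.5,0,0,0],[0,0,-4,0,0,0],[0,0,-6,0,0,0],[0,0,-8,0,0,0],[0,0,-10,0,0,0],[0,0,-12,0,0,0],[0,0,-12,0,0,0]]]'
python3 q.py
python3 -m inch '[[[2,-2,0,0,0,0],[4,-4,0,0,0,0],[6,-6,0,0,0,0],[9,-8,0,0,0,0],[12,-10,0,0,0,0],[15,-12,0,0,0,0],[18,-14,0,0,0,0],[20,-16,0,0,0,0]]]' 1
python3 q.py
python3 - <<'E'
from h import *
t=snap('top','d1.png');s=snap('side','d1s.png')
# opener check: project expected head and rod masks
V=cv2.cvtColor(t,cv2.COLOR_RGB2HSV)[:,:,2]
m=np.zeros_like(V);m[230:275,190:250]=(V[230:275,190:250]<75)*255
c=max(cv2.findContours(m,0,1)[0],key=cv2.contourArea);q=cv2.minAreaRect(c);b=cv2.boxPoints(q)
print('handle',q,[onz('top',p,.02)[:2].round(3).tolist() for p in b])
for z in(.005,.175): print(z,proj('side',(.421,-.267,z)),proj('top',(.421,-.267,z)))
hs=cv2.cvtColor(t,cv2.COLOR_RGB2HSV)
for y in range(290,336,3): print(y,hs[y,436:510:3,2].tolist())
E
```

```text
tool_pos: [0.421, -0.2668, 0.3094]
wrist_force: [-0.1, 0.1, -0.6]
clock: 64.02
tool_pos: [0.421, -0.267, 0.3096]
tcp_rot: [-179.9, -0.8, -1.6]
wrist_force: [0.5, 0.1, 0.1]
opening: 0.0511
grasp_force: 0.0
clock: 64.68
tool_pos: [0.4203, -0.269, 0.4336]
tcp_rot: [-180.0, -1.2, -1.6]
wrist_force: [0.7, -0.8, 0.1]
opening: 0.051
grasp_force: 0.0
q [-45.   8.  79. 113. -10.  65. -53.] p [ 0.42  -0.269  0.434] [-180.    -1.2   -1.6] t 64.7
clock: 65.35
tool_pos: [0.6261, -0.1108, 0.4319]
tcp_rot: [-179.9, -0.8, -1.5]
wrist_force: [0.6, 0.4, 0.1]
opening: 0.0854
grasp_force: 0.0
q [-39.  30.  62.  94. -28.  72. -63.] p [ 0.626 -0.111  0.432] [-179.9   -0.8   -1.5] t 65.3
handle ((217.80487060546875, 252.756103515625), (30.037376403808594, 8.171934127807617), 6.340191841125488) [[0.572, 0.354], [0.592, 0.352], [0.581, 0.277], [0.561, 0.279]]
0.005 [337.90371876 393.56947998] [454.86823475 308.88155137]
0.175 [338.53484689 353.53797146] [477.15588763 311.94290991]
290 [118, 120, 118, 119, 116, 98, 62, 66, 64, 75, 91, 74, 59, 58, 89, 118, 115, 122, 120, 115, 123, 116, 116, 118, 115]
293 [120,
[... 1172 characters left out ...]
5, 100, 105, 107, 163, 118, 122, 119, 120, 115, 117, 118, 123]
323 [120, 120, 117, 107, 136, 172, 175, 165, 162, 94, 96, 99, 96, 99, 98, 157, 135, 121, 120, 118, 117, 123, 124, 124, 120]
326 [116, 112, 114, 113, 113, 105, 116, 125, 92, 92, 95, 91, 92, 93, 158, 132, 121, 125, 125, 120, 120, 119, 121, 120, 122]
329 [121, 113, 114, 111, 116, 118, 116, 115, 161, 162, 139, 143, 169, 159, 126, 120, 121, 120, 118, 120, 121, 124, 120, 119, 118]
332 [112, 119, 120, 119, 120, 116, 114, 117, 108, 115, 118, 116, 122, 118, 123, 121, 121, 122, 118, 122, 118, 119, 123, 115, 121]
335 [117, 119, 114, 118, 119, 116, 114, 116, 117, 117, 121, 121, 122, 121, 117, 122, 119, 120, 123, 118, 126, 117, 117, 121, 117]
```

The opener stands upright in the beaker: its head bar is at top view (478,311), predicted (477,312). Now the rod.

```bash
cat > rod.py <<'E'
from h import *
def rod(t):
    V=cv2.cvtColor(t,cv2.COLOR_RGB2HSV)[:,:,2];S=cv2.cvtColor(t,cv2.COLOR_RGB2HSV)[:,:,1]
    m=np.zeros_like(V);m[215:275,170:310]=(V[215:275,170:310]<75)*255
    c=max(cv2.findContours(m,0,1)[0],key=cv2.contourArea);q=cv2.minAreaRect(c);b=cv2.boxPoints(q)
    e=sorted([(b[i]+b[(i+1)%4])/2 for i in range(4)],key=lambda p:p[0]);L,R=e[0],e[3]
    m=np.zeros_like(V);m[215:275,170:300]=((V[215:275,170:300]>140)&(S[215:275,170:300]<60))*255
    c=max(cv2.findContours(m,0,1)[0],key=cv2.contourArea).reshape(-1,2);tip=c[c[:,0].argmax()];root=c[c[:,0].argmin()]
    A,B,T=[onz('top',p,z) for p,z in((L,.015),(R,.015),(tip,.012))]
    print('far',A.round(4),'shoulder',B.round(4),'tip',T.round(4),'px',L,R,tip,root,'len',np.linalg.norm(A-B),np.linalg.norm((T-B)[:2]))
    d=(T-A)[:2];print('yaw',np.degrees(np.arctan2(d[1],d[0])), 'handle yaw',np.degrees(np.arctan2(*(B-A)[1::-1])))
    return A,B,T
E
python3 - <<'E'
from rod import *
A,B,T=rod(snap('top'))
c=(A+B)/2
plan((.60,.10,.42,40),(c[0],c[1],.35,81.6),(c[0],c[1],.20,81.6))
E
```

```text
far [0.5822 0.3543 0.015 ] shoulder [0.5716 0.279  0.015 ] tip [0.5542 0.1636 0.012 ] px [202.87804 251.09756] [232.7317  254.41464] [279 260] [231 254] len 0.07596645941190257 0.11675623316613887
yaw -98.35385598155787 handle yaw -98.07487064017945
at [ 0.6258 -0.109   0.4314] [-179.93   -0.71   -1.2 ] F [-0.5 -0.5  0. ]
[-3.03, -20.84, 1.13] [0.19, -0.7, -41.2] rows 5.8
[12.16, -18.08, 7.0] [-0.0, 0.0, -41.6] rows 5.8
[0.0, -0.0, 15.0] [0.0, 0.0, 0.0] rows 3.6
```

```bash
python3 -m inch '[[[-0.5,-3.5,0.2,0,-0.1,-6],[-1,-7,0.4,0,-0.2,-12],[-1.5,-10.5,0.6,0,-0.3,-18],[-2,-14,0.8,0,-0.5,-24],[-2.5,-17.5,1,0.1,-0.6,-30],[-3,-20.8,1.1,0.2,-0.7,-36],[-3,-20.8,1.1,0.2,-0.7,-41],[-3,-20.8,1.1,0.2,-0.7,-41.2]]]' 0.7 40 >/dev/null; python3 q.py
python3 -m inch '[[[2,-3,1,0,0,-6],[4,-6,2,0,0,-12],[6,-9,3,0,0,-18],[8,-12,4,0,0,-24],[10,-15,5,0,0,-30],[12.1,-18,6,0,0,-36],[12.1,-18,7,0,0,-41.6],[12.1,-18,7,0,0,-41.6]]]' >/dev/null; python3 q.py
python3 -m inch '[[[0,0,2,0,0,0],[0,0,4,0,0,0],[0,0,6,0,0,0],[0,0,8,0,0,0],[0,0,10,0,0,0],[0,0,11,0,0,0],[0,0,11,0,0,0],[0,0,11,0,0,0]]]' >/dev/null; python3 q.py
python3 - <<'E'
from rod import *
try: rod(snap('top'))
except Exception as e: print(e)
plan((.5769,.3167,.21,81.6),(.5769,.3167,.178,81.6))
E
```

```text
q [-55.  23.  54.  99. -20.  68. -46.] p [0.599 0.098 0.421] [-1.799e+02 -1.000e-01  4.000e+01] t 66.2
q [-61.  30.  39.  95. -20.  63. -25.] p [0.577 0.313 0.349] [-1.799e+02  1.000e-01  8.140e+01] t 66.8
q [-58.  37.  35.  98. -26.  53. -22.] p [0.579 0.31  0.242] [179.9   0.   81. ] t 67.5
far [0.6015 0.4376 0.015 ] shoulder [0.5911 0.1074 0.015 ] tip [0.5427 0.3599 0.012 ] px [170.  244.5] [301.  244.5] [201 267] [198 265] len 0.33036780210769673 0.25706238689475386
yaw -127.12404606446951 handle yaw -91.80109164171414
at [0.5794 0.3104 0.2432] [ 1.798e+02 -7.000e-02  8.102e+01] F [1.2 0.3 0.2]
[0.58, -0.36, 3.32] [0.2, -0.07, -0.58] rows 0.8
[0.0, -0.0, 3.2] [0.0, 0.0, 0.0] rows 0.8
```

```bash
python3 -m inch '[[[0.6,-0.3,1,0,0,-0.5],[0.6,-0.3,2,0,0,-0.5],[0.6,-0.3,3,0,0,-0.5],[0.6,-0.3,4,0,0,-0.5],[0.6,-0.3,5,0,0,-0.5],[0.6,-0.3,6,0,0,-0.5],[0.6,-0.3,6.5,0,0,-0.5],[0.6,-0.3,6.5,0,0,-0.5]]]'
python3 -m inch '[[[0,0,0,0,0,0],[0,0,0,0,0,0],[0,0,0,0,0,0]]]' | grep -E 'tool|wrist|rot'
python3 -m inch '[[[0,0,0,0,0,0],[0,0,0,0,0,0],[0,0,0,0,0,0],[0,0,0,0,0,0],[0,0,0,0,0,0],[0,0,0,0,0,0],[0,0,0,0,0,0],[0,0,0,0,0,0]]]' 0.1 50
```

```text
clock: 68.22
tool_pos: [0.5754, 0.3179, 0.1746]
tcp_rot: [-179.9, 0.1, 81.7]
wrist_force: [0.3, -0.3, -0.2]
opening: 0.0595
grasp_force: 0.0
tool_pos: [0.5768, 0.3185, 0.1776]
tcp_rot: [179.8, -0.1, 81.7]
wrist_force: [-0.4, 0.1, -0.1]
clock: 69.13
tool_pos: [0.5766, 0.3186, 0.1774]
tcp_rot: [179.9, -0.1, 81.7]
wrist_force: [0.3, 0.7, 4.0]
opening: 0.0185
grasp_force: 51.8
```

The handle is held. Lift it and go to the pre-insertion pose in line with the eyelets.

```bash
python3 -m inch '[[[0,0,-2,0,0,0],[0,0,-4,0,0,0],[0,0,-6,0,0,0],[0,0,-7,0,0,0],[0,0,-7,0,0,0],[0,0,-7,0,0,0]]]'
python3 - <<'E'
from h import *
a=bw(56,126+15+130+36);plan((a[0],a[1],.2474,81.6))
E
```

```text
clock: 69.63
tool_pos: [0.576, 0.3184, 0.2466]
tcp_rot: [179.9, -0.1, 81.7]
wrist_force: [-0.3, 0.7, -0.9]
opening: 0.0186
grasp_force: 51.4
at [0.576  0.3184 0.2466] [ 1.7992e+02 -7.0000e-02  8.1730e+01] F [-0.3  0.7 -0.9]
[-4.84, 9.6, -0.08] [0.08, -0.07, 0.13] rows 2.6
```

```bash
python3 -m inch '[[[0,2,0,0,0,0],[0,4,0,0,0,0],[0,6,0,0,0,0],[-1,8,0,0,0,0],[-3,9.6,0,0,0,0],[-4.4,9.6,0,0,0,0],[-4.4,9.6,0,0,0,0],[-4.4,9.6,0,0,0,0]]]' >/dev/null
python3 - <<'E'
from h import *
ctrl.camera('top');ctrl.camera('top')
t=snap('top','e1t.png');s=snap('side','e1s.png')
plan((*bw(56,126+15+130+36)[:2],.2474,81.6))
tip=bw(56,126+20);print('exp tip',[proj(n,(tip[0],tip[1],.08)).round(1) for n in('top','side')],'exp eye',[proj(n,bw(56,126,80)).round(1) for n in('top','side')],'eye top edges',[[proj(n,bw(x,y,100)).round(1).tolist() for x,y in((42,126),(70,126),(70,118),(42,118))] for n in('top','side')])
for n,im in(('top',t),('side',s)):
    e=proj(n,(tip[0],tip[1],.08)).astype(int);V=cv2.cvtColor(im,cv2.COLOR_RGB2HSV)
    print(n)
    for y in range(e[1]-14,e[1]+22,2): print(y,e[0]-22,V[y,e[0]-22:e[0]+30:2,2].tolist(),)
    b=((V[:,:,0]>100)&(V[:,:,0]<125)&(V[:,:,1]>120))
    for y in range(e[1]-14,e[1]+24,2): print(y,''.join('#' if k else '.' for k in b[y,e[0]-22:e[0]+50]))
E
```

```text
at [0.6636 0.2638 0.2464] [-1.7998e+02 -1.5000e-01  8.1920e+01] F [-0.2 -0.  -0.3]
[-0.7, 0.15, -0.11] [-0.02, -0.15, 0.32] rows 0.2
exp tip [array([303.1, 220.9]), array([319. , 243.1])] exp eye [array([311.5, 221.8]), array([322.5, 247.6])] eye top edges [[[310.5, 226.5], [311.9, 214.7], [315.3, 215.0], [313.9, 226.9]], [[317.9, 244.3], [326.8, 240.8], [328.2, 242.6], [319.3, 246.2]]]
top
206 281 [64, 67, 65, 69, 62, 67, 64, 67, 65, 63, 65, 70, 123, 125, 125, 127, 121, 121, 126, 123, 123, 124, 122, 122, 120, 121]
208 281 [70, 65, 66, 63, 65, 62, 65, 66, 71, 65, 61, 67, 125, 124, 124, 124, 124, 125, 124, 123, 123, 123, 125, 123, 122, 124]
210 281 [68, 68, 64, 62, 70, 66, 66, 69, 65, 63, 65, 71, 125, 126, 121, 124, 126, 124, 122, 126, 126, 119, 120, 122, 125, 123]
212 281 [68, 65, 60, 65, 65, 65, 67, 67, 71, 67, 62, 67, 128, 126, 124, 126, 128, 123, 123, 121, 125, 123, 122, 119, 120, 119]
214 281 [66, 64, 62, 63, 68, 67, 64, 67, 63, 68, 64, 68, 125, 119, 122, 121, 135, 127, 124, 124, 121, 122, 120, 121, 123, 119]
216 281 [69, 66, 68, 65, 69, 67, 66, 65, 62, 66, 66, 67, 121, 121, 120,
[... 6032 characters left out ...]
.......
249 .....................##..#####..........................................
251 .....................#########..........................................
253 .....................##########.........................................
255 .................################.......................................
257 .............######################.....................................
259 ........############################....................................
261 ...###################################..####............................
263 ############################################............................
265 ############################################............................
```

Run:
```python
from h import *
c,s=np.cos(YAW),np.sin(YAW)
def tb(P): d=P[:2]-O; return (1e3*np.array([d@[c,s],d@[-s,c],P[2]])).round(1)
t=cv2.imread('pics/e1t.png').max(2).astype(float);sd=cv2.imread('pics/e1s.png').max(2).astype(float)
for y in range(216,227): print(y,t[y,288:308].astype(int).tolist())
print()
for y in range(233,248): print(y,sd[y,306:324].astype(int).tolist())
for a,b in (((316.5,242),(300.5,221)),((316,242),(300,221.5)),((317,242.5),(301,221))):
    P,e=two(a,b);print(tb(P),e.round(4))
# axis predicted points for shaft
S=ctrl.sense()['tool_pos'];print(tb(S))
for k in(126+36+0,146,160,180): print(k,proj('top',bw(56,k,80)).round(1),proj('side',bw(56,k,80)).round(1))
```

```text
216 [65, 69, 64, 67, 67, 66, 65, 65, 64, 62, 65, 66, 72, 66, 66, 67, 105, 121, 127, 121]
217 [67, 66, 70, 61, 62, 61, 64, 62, 66, 62, 68, 70, 64, 68, 67, 67, 86, 114, 122, 122]
218 [72, 70, 75, 77, 77, 68, 75, 81, 78, 76, 74, 71, 65, 70, 61, 62, 73, 110, 123, 122]
219 [83, 81, 78, 76, 79, 77, 84, 115, 127, 125, 120, 120, 116, 92, 65, 68, 70, 84, 95, 95]
220 [81, 81, 80, 81, 80, 78, 90, 160, 176, 171, 159, 154, 144, 111, 75, 62, 63, 65, 67, 69]
221 [72, 76, 75, 79, 80, 76, 82, 144, 159, 161, 156, 154, 143, 110, 79, 66, 68, 66, 67, 59]
222 [66, 66, 67, 64, 65, 66, 71, 95, 111, 115, 126, 136, 127, 96, 69, 61, 64, 67, 64, 68]
223 [62, 67, 62, 66, 69, 61, 66, 68, 75, 82, 88, 92, 88, 77, 67, 68, 69, 66, 67, 99]
224 [66, 65, 65, 69, 62, 69, 70, 67, 66, 65, 66, 67, 73, 64, 68, 65, 66, 65, 72, 114]
225 [69, 66, 63, 66, 68, 65, 63, 64, 66, 67, 64, 66, 65, 63, 64, 64, 60, 64, 68, 108]
226 [69, 64, 64, 64, 70, 66, 71, 67, 67, 65, 67, 67, 63, 63, 66, 61, 64, 67, 71, 111]

233 [70, 73, 80, 86, 80, 77, 71, 70, 71, 70, 70, 68, 69, 67, 71, 68, 69, 67]
234 [68, 76, 82, 83, 83, 83, 76, 71, 72, 68, 67, 
[... 604 characters left out ...]
4, 70, 71, 72, 81, 101, 120, 113, 91, 74, 83, 97, 104, 121, 138]
243 [68, 77, 72, 69, 74, 69, 72, 72, 80, 85, 82, 82, 101, 124, 137, 144, 152, 147]
244 [68, 70, 67, 71, 72, 68, 68, 71, 71, 71, 74, 104, 137, 149, 151, 144, 139, 133]
245 [70, 68, 70, 71, 70, 74, 70, 74, 68, 71, 75, 109, 141, 146, 133, 117, 111, 97]
246 [69, 67, 74, 72, 69, 74, 70, 67, 67, 73, 70, 94, 113, 113, 101, 88, 81, 80]
247 [70, 72, 69, 73, 69, 74, 70, 75, 68, 73, 70, 84, 92, 90, 77, 78, 75, 85]
[ 53.5 152.7  80. ] 0.0033
[ 52.3 153.8  79.7] 0.0031
[ 54.1 151.6  78.7] 0.0027
[ 54.5 314.  246.4]
162 [296.4 220.1] [316.3 239.5]
146 [303.1 220.9] [319.  243.1]
160 [297.3 220.2] [316.7 240. ]
180 [288.9 219.3] [313.3 235.6]
```

The rod tip triangulates to block (53.5, 152.5, 79.5) mm and the eye is at (56, 126, 80). Shift by 2 mm and start inserting.

```bash
python3 -m inch '[[[0,0.18,-0.08,0,0,0.3],[0,0.18,-0.08,0,0,0.3],[-0.7,0.18,-0.08,0,0,0.3],[-1.4,0.18,-0.08,0,0,0.3],[-2.1,0.18,-0.08,0,0,0.3],[-2.8,0.18,-0.08,0,0,0.3],[-3.3,0.18,-0.08,0,0,0.3],[-3.3,0.18,-0.08,0,0,0.3]]]'
cat > tb.py <<'E'
from h import *
c,s=np.cos(YAW),np.sin(YAW);S=ctrl.sense();P=S['tool_pos'];d=P[:2]-O
F=S['wrist_force'];print('block',(1e3*np.array([d@[c,s],d@[-s,c],P[2]])).round(1),S['tcp_rot'].round(2),'Fblock',np.round([F[0]*c+F[1]*s,-F[0]*s+F[1]*c,F[2]],1),S['opening'].round(4),S['qpos'].round(0))
E
python3 tb.py
python3 -m inch '[[[-0.7,0,0,0,0,0],[-1.4,0,0,0,0,0],[-2,0,0,0,0,0],[-2,0,0,0,0,0]]]' >/dev/null; python3 tb.py
```

```text
clock: 71.17
tool_pos: [0.662, 0.2251, 0.2478]
tcp_rot: [179.9, 0.0, 81.2]
wrist_force: [0.5, -0.9, -0.2]
opening: 0.0187
grasp_force: 51.3Traceback (most recent call last):
  File "tb.py", line 3, in <module>
    F=S['wrist_force'];print('block',(1e3*np.array([d@[c,s],d@[-s,c],P[2]])).round(1),S['tcp_rot'].round(2),'Fblock',np.round([F[0]*c+F[1]*s,-F[0]*s+F[1]*c,F[2]],1),S['opening'].round(4),S['qpos'].round(0))
                                                                                                                                                                     ^^^^^^^^^^^^^^^^^^
AttributeError: 'float' object has no attribute 'round'
Traceback (most recent call last):
  File "tb.py", line 3, in <module>
    F=S['wrist_force'];print('block',(1e3*np.array([d@[c,s],d@[-s,c],P[2]])).round(1),S['tcp_rot'].round(2),'Fblock',np.round([F[0]*c+F[1]*s,-F[0]*s+F[1]*c,F[2]],1),S['opening'].round(4),S['qpos'].round(0))
                                                                                                                                                                     ^^^^^^^^^^^^^^^^^^
AttributeError: 'float' object has no attribute 'round'
```

```bash
sed -i "s/S\['opening'\].round(4)/round(S['opening'],4)/" tb.py; python3 tb.py
python3 -m inch '[[[0,0,0,0,0,0],[0,0,0,0,0,0]]]' >/dev/null; python3 tb.py
python3 - <<'E'
from h import *
t=snap('top').max(2);s=snap('side').max(2)
for y in range(216,227): print(y,t[y,288:320].tolist())
print()
for y in range(236,256): print(y,s[y,308:332].tolist())
E
```

```text
block [ 58.3 255.8 247.7] [1.7992e+02 4.0000e-02 8.1270e+01] Fblock [-0.1 -0.2 -0.4] 0.0187 [-46.  40.  35.  93. -26.  55. -11.]
block [ 58.  258.6 247.7] [ 1.7992e+02 -9.0000e-02  8.1420e+01] Fblock [ 0.5  0.1 -0.7] 0.0185 [-46.  40.  35.  93. -26.  55. -11.]
216 [71, 71, 67, 65, 72, 65, 59, 66, 62, 61, 66, 68, 63, 65, 61, 65, 68, 68, 58, 69, 64, 64, 64, 68, 133, 156, 151, 123, 80, 63, 65, 59]
217 [79, 81, 72, 73, 77, 73, 72, 71, 73, 71, 72, 71, 66, 69, 58, 65, 64, 61, 62, 67, 61, 65, 66, 65, 135, 156, 153, 118, 79, 75, 76, 71]
218 [81, 79, 81, 82, 80, 81, 79, 80, 79, 78, 76, 81, 69, 75, 76, 73, 73, 73, 72, 66, 66, 63, 63, 73, 129, 154, 152, 119, 79, 82, 78, 84]
219 [73, 79, 75, 79, 81, 80, 77, 79, 79, 80, 83, 79, 85, 82, 78, 77, 76, 80, 74, 75, 74, 75, 72, 66, 102, 144, 153, 113, 71, 77, 78, 79]
220 [65, 67, 67, 69, 70, 73, 74, 74, 75, 77, 78, 77, 79, 82, 79, 77, 80, 79, 82, 82, 84, 86, 80, 73, 86, 136, 151, 109, 76, 108, 121, 117]
221 [65, 69, 69, 66, 66, 63, 65, 66, 68, 69, 69, 68, 71, 72, 72, 75, 76, 75, 81, 77, 75, 79, 81, 75, 82, 135, 142, 106, 90, 148, 166, 156]
222 [84, 67, 
[... 2109 characters left out ...]
 78, 99, 128, 132, 120, 96, 72, 62, 71, 72, 72]
250 [115, 111, 95, 80, 67, 68, 70, 68, 68, 72, 76, 78, 76, 83, 105, 143, 155, 139, 111, 84, 65, 67, 72, 71]
251 [136, 131, 116, 96, 79, 68, 65, 68, 68, 70, 78, 75, 80, 82, 100, 134, 162, 160, 137, 99, 76, 71, 68, 70]
252 [139, 136, 130, 111, 90, 73, 69, 68, 71, 72, 78, 81, 83, 83, 87, 109, 141, 159, 149, 113, 77, 69, 70, 67]
253 [137, 138, 135, 118, 88, 73, 68, 72, 71, 70, 80, 81, 81, 84, 82, 93, 114, 140, 135, 104, 81, 66, 69, 71]
254 [138, 137, 136, 120, 101, 79, 66, 67, 75, 73, 78, 85, 83, 81, 80, 83, 94, 105, 102, 89, 89, 87, 78, 68]
255 [136, 140, 131, 131, 113, 84, 74, 76, 74, 82, 79, 79, 84, 82, 82, 83, 84, 85, 85, 94, 117, 128, 117, 84]
```

The shaft is through the outer eyelet without force, about 2 mm too far to +x. Correct that and continue to the inner eyelet.

```bash
python3 -m inch '[[[0,-0.2,0,0,0,-0.2],[0,-0.2,0,0,0,-0.2],[-1,-0.2,0,0,0,-0.2],[-2,-0.2,0,0,0,-0.2],[-3,-0.2,0,0,0,-0.2],[-4,-0.2,0,0,0,-0.2],[-4,-0.2,0,0,0,-0.2],[-4,-0.2,0,0,0,-0.2]]]' >/dev/null; python3 tb.py
python3 -m inch '[[[0,0,0,0,0,0],[0,0,0,0,0,0],[0,0,0,0,0,0]]]' >/dev/null; python3 tb.py
python3 - <<'E'
from h import *
t=snap('top').max(2);s=snap('side').max(2)
for k in(110,90,70,55,42): print(k,proj('top',bw(56,k,80)).round(1),proj('side',bw(56,k,80)).round(1))
for y in range(214,232): print(y,t[y,314:352:2].tolist())
print()
for y in range(250,272): print(y,s[y,320:346].tolist())
E
```

```text
block [ 56.2 216.1 247.8] [ 1.7991e+02 -3.0000e-02  8.1430e+01] Fblock [-0.2  0.9 -0.1] 0.0186 [-44.  38.  35.  96. -26.  54.  -7.]
block [ 55.7 219.5 247.5] [ 1.7992e+02 -1.0000e-01  8.1710e+01] Fblock [-0.7  0.4 -1.1] 0.0189 [-44.  38.  35.  96. -26.  54.  -7.]
110 [318.2 222.6] [325.3 251.2]
90 [326.6 223.6] [328.8 255.8]
70 [335.  224.5] [332.4 260.6]
55 [341.3 225.2] [335.1 264.1]
42 [346.8 225.8] [337.5 267.3]
214 [65, 63, 65, 62, 65, 64, 67, 63, 59, 63, 63, 59, 67, 116, 115, 122, 121, 115, 115]
215 [73, 58, 64, 66, 65, 61, 65, 67, 63, 62, 60, 63, 89, 118, 116, 119, 118, 117, 116]
216 [77, 67, 68, 67, 63, 64, 63, 66, 66, 59, 65, 62, 103, 121, 121, 117, 122, 120, 122]
217 [76, 77, 79, 79, 71, 64, 58, 60, 62, 62, 65, 62, 105, 122, 122, 115, 117, 116, 117]
218 [75, 75, 75, 79, 78, 79, 72, 75, 71, 102, 112, 97, 91, 119, 119, 113, 117, 137, 114]
219 [77, 77, 80, 77, 78, 76, 79, 79, 77, 129, 145, 139, 133, 137, 120, 121, 125, 151, 120]
220 [81, 69, 68, 74, 76, 72, 79, 77, 78, 132, 151, 154, 155, 151, 145, 145, 129, 148, 106]
221 [77, 76, 75, 72, 69, 75, 71, 73, 78, 121, 151, 151, 151
[... 2755 characters left out ...]
 81, 85, 78, 84, 91, 114, 141, 159, 151, 123, 98, 82, 83, 88, 119, 137, 125, 96, 82, 76, 68, 69, 69, 73]
267 [75, 79, 86, 80, 82, 91, 119, 138, 152, 162, 158, 129, 98, 84, 83, 100, 144, 153, 135, 95, 86, 80, 67, 70, 72, 71]
268 [80, 78, 80, 84, 93, 107, 140, 156, 163, 165, 160, 130, 97, 86, 88, 112, 144, 155, 125, 93, 82, 76, 72, 64, 72, 68]
269 [81, 77, 73, 86, 114, 135, 151, 163, 163, 161, 158, 130, 96, 85, 90, 104, 122, 131, 109, 91, 81, 77, 70, 72, 68, 68]
270 [77, 77, 74, 85, 118, 143, 158, 164, 163, 166, 157, 133, 100, 84, 80, 86, 92, 95, 87, 84, 82, 82, 76, 70, 69, 72]
271 [79, 75, 74, 78, 103, 133, 153, 164, 167, 168, 156, 130, 101, 82, 80, 82, 87, 81, 83, 80, 84, 81, 78, 70, 67, 69]
```

Top view: the shaft centre (336, 224.6) is on the eye line. Continue.

```bash
python3 -m inch '[[[-0.5,0,0,0,0,0],[-1,0,0,0,0,0],[-1.5,0,0,0,0,0],[-2,0,0,0,0,0],[-2,0,0,0,0,0],[-2,0,0,0,0,0]]]' >/dev/null; python3 tb.py
python3 -m inch '[[[-0.5,0,0,0,0,0],[-1,0,0,0,0,0],[-1.5,0,0,0,0,0],[-2,0,0,0,0,0],[-2,0,0,0,0,0],[-2,0,0,0,0,0]]]' >/dev/null; python3 tb.py
python3 -m inch '[[[-0.4,0,0,0,0,0],[-0.8,0,0,0,0,0],[-1.1,0,0,0,0,0],[-1.1,0,0,0,0,0],[-1.1,0,0,0,0,0]]]' >/dev/null; python3 tb.py
```

```text
block [ 56.  197.2 247.7] [ 1.7991e+02 -4.0000e-02  8.1520e+01] Fblock [-0.1 -0.6 -1.3] 0.0188 [-42.  38.  35.  97. -26.  54.  -6.]
block [ 56.  177.5 247.6] [ 1.7991e+02 -5.0000e-02  8.1540e+01] Fblock [0.  0.3 0.1] 0.0188 [-41.  37.  35.  98. -26.  53.  -4.]
block [ 56.  166.8 247.6] [ 1.7991e+02 -5.0000e-02  8.1580e+01] Fblock [ 0.9  0.5 -0.4] 0.019 [-41.  37.  36.  99. -26.  53.  -3.]
```

```bash
python3 -m inch '[[[-0.2,0,0,0,0,0],[-0.3,0,0,0,0,0],[-0.3,0,0,0,0,0]]]' >/dev/null; python3 tb.py
python3 -m inch '[[[-0.1,0,0,0,0,0],[-0.2,0,0,0,0,0],[-0.2,0,0,0,0,0]]]' >/dev/null; python3 tb.py
python3 -m inch '[[[-0.1,0,0,0,0,0],[-0.2,0,0,0,0,0],[-0.2,0,0,0,0,0]]]' >/dev/null; python3 tb.py
```

```text
block [ 55.9 164.1 247.6] [ 1.7992e+02 -5.0000e-02  8.1610e+01] Fblock [ 0.1 -0.  -0.3] 0.0185 [-40.  37.  36.  99. -26.  53.  -3.]
block [ 55.9 162.1 247.5] [ 1.7992e+02 -5.0000e-02  8.1610e+01] Fblock [ 0.5 -0.3 -1. ] 0.0189 [-40.  36.  36.  99. -26.  53.  -3.]
block [ 55.9 160.  247.6] [ 1.7991e+02 -5.0000e-02  8.1600e+01] Fblock [-0.5  0.6 -1.2] 0.0187 [-40.  36.  36.  99. -26.  53.  -2.]
```

```bash
python3 -m inch '[[[-0.1,0,0,0,0,0],[-0.2,0,0,0,0,0],[-0.2,0,0,0,0,0]]]' >/dev/null; python3 tb.py
python3 -m inch '[[[-0.1,0,0,0,0,0],[-0.15,0,0,0,0,0],[-0.15,0,0,0,0,0]]]' >/dev/null; python3 tb.py
python3 -m inch '[[[-0.1,0,0,0,0,0],[-0.15,0,0,0,0,0],[-0.15,0,0,0,0,0]]]' >/dev/null; python3 tb.py
```

```text
block [ 55.8 159.4 247.6] [ 1.7991e+02 -1.5000e-01  8.1670e+01] Fblock [ 1.3  1.5 -0.5] 0.0187 [-40.  36.  36.  99. -26.  53.  -2.]
block [ 55.7 159.1 247.6] [179.9   -0.24  81.73] Fblock [ 0.1  4.9 -1.6] 0.0187 [-40.  36.  35.  99. -26.  53.  -2.]
block [ 55.7 158.8 247.7] [179.88  -0.34  81.78] Fblock [ 0.6  6.7 -1.3] 0.0189 [-40.  36.  35.  99. -26.  53.  -2.]
```

The shoulder is against the outer eyelet: a 6.7 N reaction and the travel has stopped. Lower it to rest in the holes, then release.

```bash
python3 -m inch '[[[0,0,0.1,0,0,0],[0,0,0.2,0,0,0],[0,0,0.3,0,0,0],[0,0,0.3,0,0,0]]]' >/dev/null; python3 tb.py
python3 -m inch '[[[0,0,0,0,0,0],[0,0,0,0,0,0],[0,0,0,0,0,0],[0,0,0,0,0,0],[0,0,0,0,0,0],[0,0,0,0,0,0]]]' 0.6
python3 -m inch '[[[0,0,-1,0,0,0],[0,0,-3,0,0,0],[0,0,-5,0,0,0],[0,0,-8,0,0,0],[0,0,-11,0,0,0],[0,0,-14,0,0,0],[0,0,-16,0,0,0],[0,0,-16,0,0,0]]]'
python3 -m inch '[[[3,0,0,0,0,0],[6,0,0,0,0,0],[9,0,0,0,0,0],[12,0,0,0,0,0],[15,0,0,0,0,0],[18,0,0,0,0,0],[20,0,0,0,0,0],[20,0,0,0,0,0]]]'
python3 - <<'E'
from h import *
t=snap('top','f1.png');s=snap('side','f1s.png')
V=t.max(2).astype(int)
for k,y in dict(shoulder=126,far=196,mid=161).items(): print(k,proj('top',bw(56,y,77)).round(1),proj('side',bw(56,y,77)).round(1), 'tip',proj('top',bw(56,-4,77)).round(1))
for y in range(208,232,2): print(y,V[y,272:366:3].tolist())
S=s.max(2).astype(int)
print()
for y in range(222,256,2): print(y,S[y,300:336:2].tolist())
E
```

```text
block [ 56.  158.8 245.4] [179.84  -0.35  81.78] Fblock [-1.6  5.8  1. ] 0.019 [-40.  36.  35.  99. -26.  53.  -2.]
clock: 76.53
tool_pos: [0.6417, 0.1059, 0.2444]
tcp_rot: [179.9, -0.0, 81.6]
wrist_force: [-0.2, 0.3, 0.3]
opening: 0.051
grasp_force: 0.0
clock: 77.2
tool_pos: [0.6435, 0.1057, 0.4116]
tcp_rot: [179.3, -0.3, 81.6]
wrist_force: [0.2, -0.0, 1.8]
opening: 0.0512
grasp_force: 0.0
clock: 77.87
tool_pos: [0.6691, 0.3126, 0.4033]
tcp_rot: [-180.0, -0.3, 82.2]
wrist_force: [-0.4, 0.9, -1.0]
opening: 0.0514
grasp_force: 0.0
shoulder [311.5 222. ] [322.5 248.3] tip [366.1 228.2]
far [282.4 218.7] [310.7 232.9] tip [366.1 228.2]
mid [296.9 220.4] [316.5 240.5] tip [366.1 228.2]
208 [66, 59, 62, 63, 69, 64, 67, 65, 68, 69, 87, 127, 129, 126, 128, 126, 121, 127, 129, 124, 124, 125, 123, 121, 120, 119, 122, 121, 121, 123, 121, 121]
210 [65, 68, 67, 71, 65, 65, 70, 67, 66, 71, 68, 123, 129, 127, 131, 125, 129, 124, 118, 125, 123, 124, 123, 119, 122, 122, 121, 118, 116, 121, 120, 123]
212 [71, 70, 67, 63, 68, 67, 66, 69, 62, 69, 64, 128, 125, 126, 130, 122, 125, 123, 123, 122, 119, 12
[... 2109 characters left out ...]
 51, 63, 68, 69, 95, 105, 112, 115, 121]
240 [131, 134, 132, 127, 86, 30, 26, 31, 32, 35, 57, 63, 77, 80, 103, 106, 107, 110]
242 [128, 134, 130, 133, 100, 45, 19, 36, 37, 48, 81, 120, 147, 120, 82, 99, 111, 107]
244 [130, 131, 132, 126, 86, 67, 44, 27, 53, 128, 147, 135, 112, 80, 65, 72, 85, 91]
246 [134, 136, 126, 84, 68, 67, 69, 42, 50, 117, 96, 77, 75, 77, 64, 70, 67, 65]
248 [128, 126, 91, 64, 71, 71, 69, 62, 45, 77, 80, 74, 72, 73, 69, 70, 70, 67]
250 [126, 91, 67, 70, 70, 67, 69, 72, 59, 86, 79, 93, 125, 87, 64, 68, 66, 66]
252 [101, 70, 65, 68, 67, 65, 64, 66, 67, 83, 80, 98, 150, 134, 73, 64, 73, 101]
254 [71, 70, 70, 67, 62, 67, 69, 82, 101, 94, 81, 76, 108, 154, 136, 93, 121, 132]
```

The rod runs through both eyelets to about x=362 in the top view, and its handle spans 284..310, up to the outer eyelet at 311. Everything is in place, so I'll hand it in.

```bash
python3 -c "
from bench import ctrl
print(ctrl.finish_job())"
```

```text
the job is handed in; nothing more can be done
None
```

I handed the job in at about 78 s: both covers still fitted (middle and right) were prised up with the opener's foot and lie flat in the tray, the opener stands foot down in the beaker, and the rod is through both eyelets with its handle against the outer one. I hung the opener back on its hook while I moved the covers, to keep the order you asked for, and did not separately re-check the bottle, pot and paper box at the end.

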